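Wedge-clamp hexagonal bars and lap their marked faces

ROBOT

A 6-joint arm with a two-finger parallel gripper is mounted at the origin on the work surface; the furniture and walls round the work are solid. World frame = base frame: x ahead of the robot, y to its left, z up, the work surface at z = 0. Lengths are in m, angles in rad, forces in N, time in s.
With the tool pointing down it reaches from about 0.3 to 0.875 m from the base axis. Payload 6.4 kg.
Tool frame: the origin (TCP) lies midway between the tips of the shut fingers; the grasp point (between the pads) lies 19 mm behind it; z points along the fingers, y is the line along which they close (so a half turn about z gives the same grasp; the last joint's range is limited). The gripper opens to 85 mm and grips with 20 to 120 N. Pads are 22 mm wide; open, the fingers measure 114 mm over their backs; the gripper's body (76 mm by 85 mm) begins 54 mm behind the grasp point. The pads swing forward as they close: fully open they stand 13 mm farther back than shut.
Start: joints at [1.042, 0.181, 1.607, -0, 1.354, -0.206], TCP at [0.182, 0.545, 0.231] pointing down, gripper open.
Joint ranges: [-2.99, 2.99], [-0.89, 2.07], [0.3, 2.58], [-1.14, 4.28], [0, 2.63], [-3.12, 3.12]. Speed limits (rad/s): [2.57, 2.57, 3.01, 3.14, 3.14, 3.14].

INTERFACE

Orientations are given as a unit quaternion [w, x, y, z].
In Python, from bench import sensors, vision, ctrl gives the robot as it stands.
- The arm moves only by the tool carry_out, never from a script. Its argument "deltas" is text: rows parted by semicolons, each of 7 numbers parted by spaces: the shift along the tool's x, y, z in mm, then the turn, a rotation vector about the tool's x, y, z in rad, then the closure, from 0 (fully open) to 1 (shut). In form: tx ty tz ax ay az claw; .... A call has 1 to 12 rows; each row is the pose to reach, as a shift and turn from the pose commanded when the call began, along the tool's axes at that moment; what a row does not reach only later rows make up. A row lasts 1/8 s, in which the tool goes at most 62.5 mm and 10.7 degrees, less where a joint would pass 70% of its speed; a pose out of reach is approached as far as the arm can. A call with a gripper value outside its range is refused whole. The fingers move at their own pace and stop on an object; the grip force is fixed at half the most. Time passes only in rows, so rows that repeat a pose let the fingers close. It gives the time, the measured TCP pose, the force, the opening and the grip force at its end, in the units of the state.
- sensors.get_obs(): the state, without advancing time (a new reading comes with each control period).
- vision.camera(name): name is "side" or "top" or "wrist"; returns the picture (400x640x3 uint8, blue, green, red); there is no depth.
- vision.camera_model(name): a dict with "K" (3x3 intrinsics, pixels), "extrinsics" (4x4, takes a point from world to camera coordinates); the wrist camera has in their place "hand_eye" (4x4, takes a point from camera to tool coordinates, whose origin is the TCP and whose axes are the flange's). Camera axes: x right, y down, z forward; pixel columns grow to the right and rows downward; lengths in m; the calibration is good to about 2 mm. A picture is of the moment at which its call begins: read the wrist's pose just before it. camera_model takes no time and is no camera call.
- ctrl.hand_in(): hands the job in; it is judged then, once.
The state is a dict: "time_s": time; "q": joint angles; "dq": joint speeds; "joint_efforts": joint torques, N m; "eef_pos": TCP position; "eef_rot": TCP orientation; "wrist_force": force on the tool from outside, world axes, zero at the start; "torque": the same for the moment, N m; "opening": opening from 0.0 (shut) to 1.0 (fully open); "grasp_force": force on a finger pad.
Only numpy, scipy, OpenCV 4.12 (cv2) and the standard library are available. Lean on these libraries where they do the work, as an engineer would, in place of code of your own. Each camera call takes 0.05 s, during which the arm holds its last target. There are 200 camera calls.

TASK

Roll each hexagonal bar in the bench clamp, flat by flat along the channel, until its marked face is on top, then take the hammer and drive the clamp's wedge in with several short taps, drawing the hammer back between them and not touching the wedge or jaw with the gripper, until the wedge stops advancing and every bar is gripped tight. Then hold the lapping block by its wooden handle, press it lightly on the marked faces and sweep it over the middle of each in turn along the row, starting from the end with the wedge's striking head. Finally leave the hammer and the block lying on the tool mat, the block upright, the bars still clamped, and the things standing about undisturbed.

Things in the scene. Friction and masses are not known exactly. Their poses are not given: they have to be found in the camera images.
- clamp: fixed low bench clamp, bed plate 175 x 300 mm. Origin on the plate's underside (8 mm above the table) at mid-length; x across the channel from wedge side to fence, y along the channel away from the wedge's striking head, z up. Fixed fence with its rubber face at x = +50 mm; behind the jaw the wedge, behind that a rail out to x = -100 mm. Fence, jaw and rail reach 30 mm above the origin, the bars 39 mm
- bed (a point): middle of the channel's grippy rubber-lined bed on which the bars lie, 17 mm above the table; axes as the clamp's. The bed reaches 144 mm to either side along y, with end stops 5 mm high there. A bar tips over its leading lower edge when a fingertip pressed to its trailing side moves up and forward round that edge; pushed level it may just slide
- jaw: steel moving jaw, rubber-faced, 280 mm long, slides along the clamp's x, driven by the wedge: 1 mm for each 5 mm of wedge travel. Its origin is the clamp's origin shifted by its travel; its face is at clamp x = -37 mm when fully open and meets the 80 mm bars 7 mm further
- wedge (a joint): travel of the wedge in m along the clamp's +y: 0 fully drawn back (starts 0 to 0.008); the bars come tight at 0.036 to 0.045 (end stop 0.055). Captive; about 8 N of sliding friction keeps it where it is left, gripping the bars. Taps of 12 to 22 N move it; once tight it stops against them
- wedge_head (a point): centre of the wedge's flat steel striking face, 36 mm wide (clamp x), 30 mm high, 32 mm above the table; it looks along the clamp's -y: strike it along +y. It moves with the wedge, at clamp x = -67 mm, 185 mm in -y from the clamp's origin (35 mm clear of the bed plate) at travel 0
- bar_a: steel hexagonal bar across the channel, 75 mm long (80 mm over round-nosed pins in its ends), 30 mm across flats (flats 17.3 mm wide, corners 34.6 mm), one flat marked by a dark line with a dot at either end. Origin at its very centre, 15 mm above the bed; x along the bar, z straight out of the marked flat (up when that is on top). Starts one or two flats away. When present, nearest to the wedge's striking head
- bar_b: steel hexagonal bar across the channel, 75 mm long (80 mm over round-nosed pins in its ends), 30 mm across flats (flats 17.3 mm wide, corners 34.6 mm), one flat marked by a dark line with a dot at either end. Origin at its very centre, 15 mm above the bed; x along the bar, z straight out of the marked flat (up when that is on top). Starts one or two flats away. When present, between the other two
- bar_c: steel hexagonal bar across the channel, 75 mm long (80 mm over round-nosed pins in its ends), 30 mm across flats (flats 17.3 mm wide, corners 34.6 mm), one flat marked by a dark line with a dot at either end. Origin at its very centre, 15 mm above the bed; x along the bar, z straight out of the marked flat (up when that is on top). Starts one or two flats away. When present, farthest from the wedge's striking head
- hammer_grip (a point): hammer, 240 g, lying on the mat; the point is on the axis of its straight wooden handle, 50 mm from the head's axis, 17 mm above what the hammer lies on. Handle 20 mm wide (y), 22 mm high (z), its end 129 mm from the head's axis; x points from handle to head, y along the head's axis, z up as it lies
- hammer_head (a point): centre of the hammer's head, same axes: a round head 34 mm in diameter and 80 mm long along y, so that a flat black striking face lies 40 mm from this point at either end (+y and -y)
- block_grip (a point): lapping block, 220 g: aluminium base 110 x 60 x 16 mm (x, y, z) with the flat lapping sole underneath (94 x 44 mm, long edges rounded 5 mm), and a wooden handle ridge on top, 84 mm long (x), 20 mm wide (y), 34 mm high. The point is the ridge's centre, 33 mm above the underside; z up
- tool_mat: flat black rubber mat, 220 x 190 x 3 mm (x, y, z), fixed; origin under its centre, axes along its sides
- flux_tin: round yellow tin, 47 mm in diameter, 23 mm high; bystander; origin under its centre
- solder_spool: spool of solder, 55 x 74 x 42 mm; bystander

How it is judged:
By the outcome, as a careful person would: the job done as asked, in the order asked, and still so for the second after the job is handed in, with the robot touching nothing.
Of bar_a, bar_b, bar_c only 2 to 3 are there at a start; the rules pass over those that are not, and their reading is None.
At some moment in a run one of hammer may be knocked a few centimetres aside while the robot is not near it.
Once in a run the grip may slacken for a moment while it holds something.
It also fails if it takes over 208 s, if anything falls off the work surface, if the arm or the gripper's body presses on something with over 40 N, if the wrist force passes 120 N, or if a joint passes its speed limit or range.

## Working session

There is one attempt and no reset: what is moved stays moved. The work goes in short steps, Python scripts to look and compute and a tool call to move; the robot and the scene stay as the last step left them, time stands still between calls to the robot, and variables do not carry over. Pictures are saved under pics/ and viewed, at most 14 in all, crops included, and the job is handed in when it is done.

Besides the shell and the picture viewer there is one more tool, called after "Emit:" as a command line: name --argument value ..., lists and objects as JSON in quotes. carry_out: Moves the arm, as the interface text tells. Its arguments: {"type":"object","properties":{"deltas":{"type":"string"}},"required":["deltas"]}

```bash
ls; mkdir -p pics; cat > h.py <<'E'
import numpy as np,cv2
from scipy.spatial.transform import Rotation as R
from bench import sensors,vision,ctrl
def obs(): return sensors.get_obs()
def T():
    o=obs(); M=np.eye(4); q=o['eef_rot']; M[:3,:3]=R.from_quat([q[1],q[2],q[3],q[0]]).as_matrix(); M[:3,3]=o['eef_pos']; return M
def cam(n):
    M=T(); im=vision.camera(n); m=vision.camera_model(n)
    E=np.array(m['extrinsics']) if n!='wrist' else np.linalg.inv(M@np.array(m['hand_eye']))
    return im,np.array(m['K']),E
def ray(K,E,uv,z):
    C=np.linalg.inv(E); d=C[:3,:3]@np.linalg.solve(K,[uv[0],uv[1],1.]); o=C[:3,3]
    return o+d*(z-o[2])/d[2]
def proj(K,E,p):
    c=E[:3,:3]@np.array(p)+E[:3,3]; u=K@c; return u[:2]/u[2]
E
python3 - <<'E'
from h import *
for n in ['side','top','wrist']:
    im,K,E=cam(n); cv2.imwrite(f'pics/{n}0.png',im); C=np.linalg.inv(E); print(n,C[:3,3].round(3),C[:3,2].round(2),K[0,0])
o=obs();print(o['time_s'],o['eef_pos'],o['eef_rot'],o['wrist_force'],T()[:3,:3].round(3))
E
```

```text
pics
side [ 0.25  -0.805  0.721] [ 0.29  0.71 -0.64] 429.58994017912414
top [ 0.429 -0.047  1.057] [ 0.1  -0.03 -0.99] 481.9845771069982
wrist [0.103 0.571 0.372] [ 0.3  -0.1  -0.95] 323.02771696039184
0.15 [0.18216925 0.54495123 0.23059206] [-2.41233405e-04  1.60687803e-01  9.87005056e-01 -6.24912720e-04] [-0.13978823 -0.40184014  0.44435552] [[-0.948  0.317 -0.001]
 [ 0.317  0.948 -0.001]
 [ 0.    -0.001 -1.   ]]
```

View pics/top0.png

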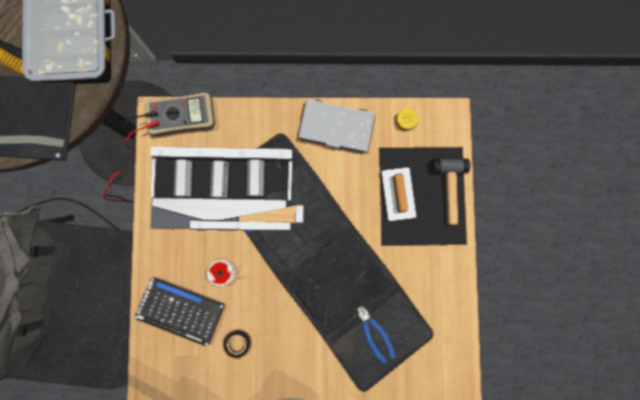

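View pics/side0.png

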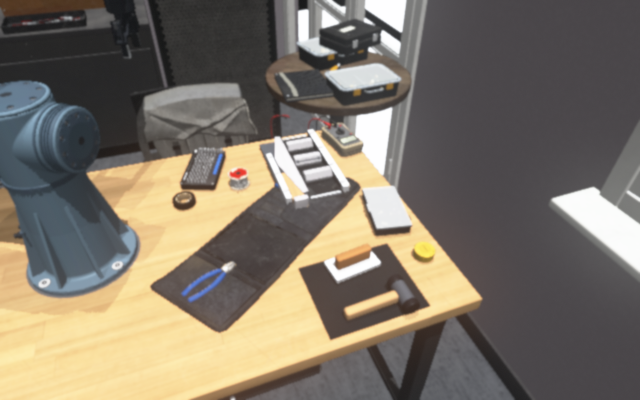

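The top view shows the clamp at left (fence along v≈153, u 152–292; wedge head at (302,214)) with three bars at u≈183, 219 and 256. The block is at (400,193), and the hammer has its head at (450,165) and its handle end at (452,222). The side view confirms this layout: there are three bars, and the hammer's head points away from the robot.

```bash
python3 - <<'E'
from h import *
im,K,E=cam('top')
for n,uv,z in [('fenceL',(152,150),.038),('fenceR',(292,150),.038),('railR',(290,228),.038),('railL',(152,228),.008),('headR',(303,214),.04),('c',(183,178),.047),('b',(219,178),.047),('a',(256,178),.047),('block',(400,193),.053),('ham',(450,165),.037),('hend',(452,222),.025),('tin',(407,119),.023),('matTL',(380,149),.003),('matBR',(466,243),.003),('spool',(220,272),.03)]:
    print(n,ray(K,E,uv,z).round(3))
E
```

```text
fenceL [0.64  0.288 0.038]
fenceR [ 0.64  -0.009  0.038]
railR [ 0.473 -0.005  0.038]
railL [0.475 0.292 0.008]
headR [ 0.502 -0.033  0.04 ]
c [0.578 0.219 0.047]
b [0.578 0.144 0.047]
a [0.578 0.066 0.047]
block [ 0.544 -0.237  0.053]
ham [ 0.607 -0.35   0.037]
hend [ 0.484 -0.354  0.025]
tin [ 0.712 -0.262  0.023]
matTL [ 0.649 -0.204  0.003]
matBR [ 0.439 -0.39   0.003]
spool [0.382 0.141 0.03 ]
```

View pics/wrist0.png

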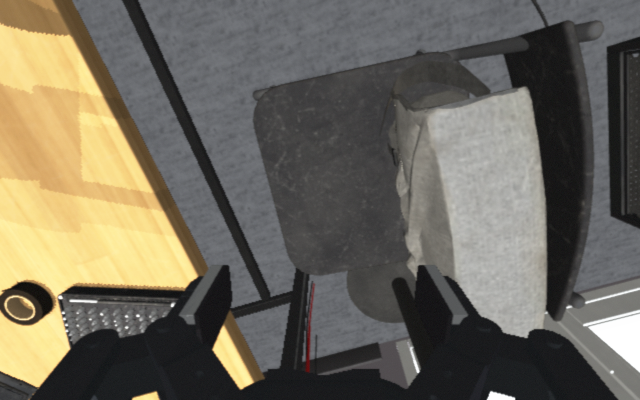

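```bash
cat >> h.py <<'E'
def rot(yaw,tilt=0):
    "tool pointing down, tool x at world angle yaw (deg); tilt deg about tool y"
    a=np.deg2rad(yaw); x=np.array([np.cos(a),np.sin(a),0]); z=np.array([0,0,-1.]); 
    return np.stack([x,np.cross(z,x),z],1)@R.from_rotvec([0,np.deg2rad(tilt),0]).as_matrix()
def row(p,Rt,M=None):
    M=T() if M is None else M
    d=M[:3,:3].T@(np.array(p)-M[:3,3])*1000; v=R.from_matrix(M[:3,:3].T@Rt).as_rotvec()
    print('ROW',d.round(1),v.round(3))
E
python3 -c "
from h import *
row([.578,.251,.182],rot(90,-35))"
```

```text
ROW [-468.6 -153.2   48.8] [ 0.379 -0.528  1.207]
```

Emit:
carry_out --deltas "-469 -153 49 0.379 -0.528 1.207 0; -469 -153 49 0.379 -0.528 1.207 0; -469 -153 49 0.379 -0.528 1.207 0; -469 -153 49 0.379 -0.528 1.207 0; -469 -153 49 0.379 -0.528 1.207 0; -469 -153 49 0.379 -0.528 1.207 0; -469 -153 49 0.379 -0.528 1.207 0; -469 -153 49 0.379 -0.528 1.207 0; -469 -153 49 0.379 -0.528 1.207 0; -469 -153 49 0.379 -0.528 1.207 0; -469 -153 49 0.379 -0.528 1.207 0"

```text
time_s: 1.58
eef_pos: [0.5778, 0.2525, 0.1826]
eef_rot: [0.213, 0.674, 0.675, -0.212]
wrist_force: [-0.3, 0.4, 0.2]
opening: 1.002
grasp_force: 0.0
```

```bash
python3 -c "
from h import *
im,K,E=cam('wrist')
for p in [(.578,.066,.047),(.578,.144,.047),(.578,.219,.047)]: print(proj(K,E,p))
cv2.imwrite('pics/w1raw.png',im)
cv2.imwrite('pics/w1.png',cv2.resize(im[40:300,180:460],None,fx=2.2,fy=2.2,interpolation=cv2.INTER_CUBIC))
im,K,E=cam('side')
c=im[120:210,255:365]
cv2.imwrite('pics/s1.png',cv2.resize(c,None,fx=6,fy=6,interpolation=cv2.INTER_CUBIC))
"
```

```text
[323.18526884 229.58576485]
[323.4188529  189.59607362]
[323.74655615 133.49313546]
```

View pics/w1.png

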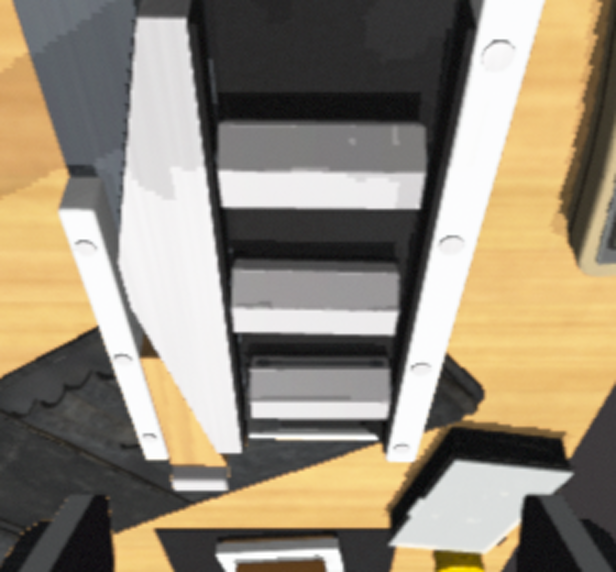

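The picture is upside down, with bar c at the top. No top face is marked. Bar a seems to carry dots on its lower +y face, at crop (262,360) and (375,362). Next I check the side crop for the −y faces.

```bash
python3 -c "
import cv2,numpy as np
im=cv2.imread('pics/w1raw.png')
c=cv2.resize(im[85:225,265:385],None,fx=4,fy=4,interpolation=cv2.INTER_CUBIC)
c=(255*(np.clip(c/160.,0,1))**.6).astype('uint8')
s=cv2.resize(cv2.imread('pics/s1.png'),(500,409)); s=(255*(s/255.)**.8).astype('uint8')
o=np.zeros((560,800,3),'uint8'); o[:,:320]=c[:,80:400][:560]; o[:409,320:]=cv2.resize(s,(480,409))
cv2.imwrite('pics/cmp.png',o)"
```

```text
(no output)
```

View pics/cmp.png

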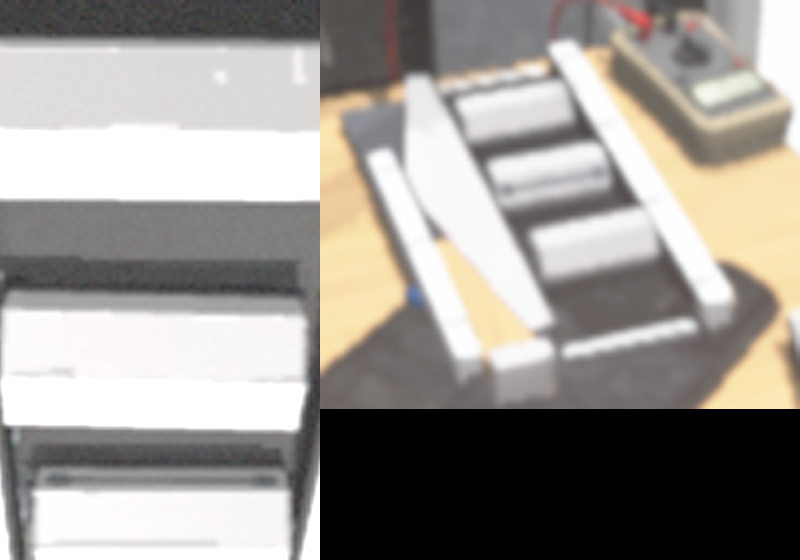

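Bar a is marked on its lower +y face, so it needs two rolls toward −y. Bar b is marked on its upper −y face (line in the side view near (555,175)), so it needs one roll toward +y. Bar c shows no mark yet, so I take one lower look.

Emit:
carry_out --deltas "85 0 -35 0 0 0 0; 85 0 -35 0 0 0 0; 85 0 -35 0 0 0 0"

```text
time_s: 2.05
eef_pos: [0.5772, 0.3439, 0.1615]
eef_rot: [0.213, 0.673, 0.676, -0.212]
wrist_force: [0.2, -0.4, -0.3]
opening: 0.997
grasp_force: 0.0
```

```bash
python3 -c "
from h import *
im,K,E=cam('wrist')
print([proj(K,E,p) for p in [(.578,.219,.047),(.578,.236,.032)]])
cv2.imwrite('pics/w2raw.png',im)
u,v=proj(K,E,(.578,.236,.032)).astype(int)
c=cv2.resize(im[max(v-60,0):v+90,u-80:u+80],None,fx=3.8,fy=3.8,interpolation=cv2.INTER_CUBIC)
cv2.imwrite('pics/w2.png',(255*(np.clip(c/180.,0,1))**.6).astype('uint8'))
"
```

```text
[array([323.75242603, 215.75842458]), array([323.85171567, 193.9398912 ])]
```

View pics/w2.png

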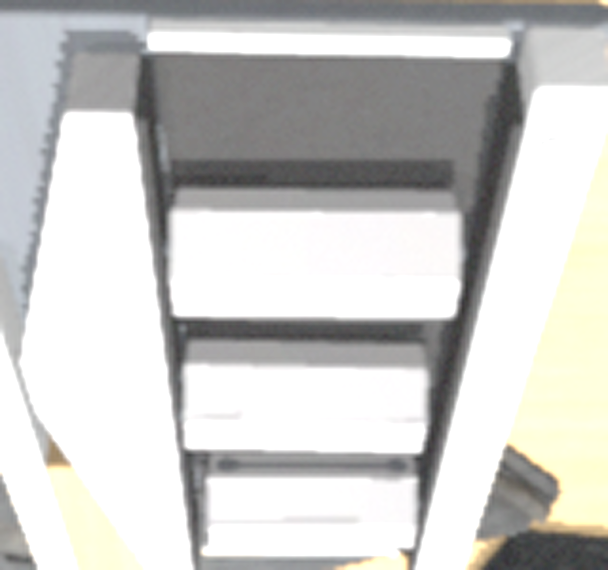

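```bash
python3 -c "
from h import *
m=vision.camera_model('wrist');K=np.array(m['K']);E=np.linalg.inv(T()@np.array(m['hand_eye']))
f=lambda x,y,z:ray(K,E,(243+x/3.8,133+y/3.8),z)
for n,cx,a,b in [('c',317,208,318),('b',305,363,450),('a',312,475,553)]:
  print(n,f(cx,a,.032)-[0,.0173,0],f(cx,b,.047)+[0,.00865,0])
print('endstop',f(330,45,.022),'fenceface',f(525,88,.038),f(415,570,.038),'jaw corner',f(138,108,.038),f(190,570,.038))
print('rail',f(0,360,.038), 'head')
M=T()
row([.578,.112,.13],rot(90)); row([.578,.112,.028],rot(90))
"
```

```text
c [0.5809398 0.2264332 0.032    ] [0.58119214 0.22354151 0.047     ]
b [0.57816366 0.1498382  0.032     ] [0.5782752  0.14701841 0.047     ]
a [0.58101301 0.07296471 0.032     ] [0.58125877 0.06424216 0.047     ]
endstop [0.58343915 0.29174121 0.022     ] fenceface [0.62667373 0.29413947 0.038     ] [0.62334791 0.01710118 0.038     ] jaw corner [0.53969571 0.2874021  0.038     ] [0.53224933 0.01685231 0.038     ]
rail [0.48701645 0.17837063 0.038     ] head
ROW [-170.6   -0.5  158.4] [0.001 0.61  0.003]
ROW [-112.1   -0.5  242. ] [0.001 0.61  0.003]
```

Bar c shows no mark on its +y faces, so it must be on its lower −y face and needs two rolls toward +y. I start with bar a, pushing from its +y side.

Emit:
carry_out --deltas "-175 1.5 161 0 0.61 0 1; -175 1.5 161 0 0.61 0 1; -175 1.5 161 0 0.61 0 1; -175 1.5 161 0 0.61 0 1; -175 1.5 161 0 0.61 0 1; -175 1.5 161 0 0.61 0 1; -175 1.5 161 0 0.61 0 1; -175 1.5 161 0 0.61 0 1"

```text
time_s: 3.1
eef_pos: [0.5801, 0.1073, 0.1306]
eef_rot: [0.0, 0.706, 0.708, 0.0]
wrist_force: [-1.1, -0.3, 0.5]
opening: -0.0
grasp_force: 0.0
```

```bash
python3 -c "
from h import *
im,K,E=cam('wrist'); cv2.imwrite('pics/w3.png',im); print(T().round(4)); row([.580,.107,.024],rot(90))"
```

```text
[[-2.900e-03  1.000e+00  8.000e-04  5.801e-01]
 [ 1.000e+00  2.900e-03  3.000e-04  1.071e-01]
 [ 3.000e-04  8.000e-04 -1.000e+00  1.305e-01]
 [ 0.000e+00  0.000e+00  0.000e+00  1.000e+00]]
ROW [-1.000e-01 -2.000e-01  1.065e+02] [ 0.001 -0.     0.003]
```

View pics/w3.png

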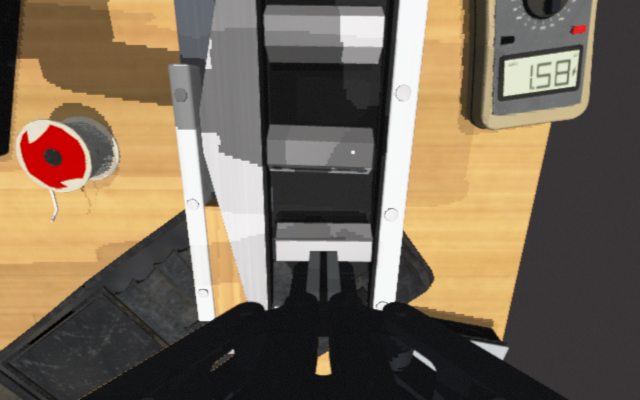

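The picture shows the closed fingertips at (322,260), with bars c, b and a at rows 35, 150 and 240. The wrist is aligned with the channel, so I descend.

Emit:
carry_out --deltas "0 0 60 0 0 0 1; 0 0 100 0 0 0 1; 0 0 106 0 0 0 1; 0 0 106 0 0 0 1"

```text
time_s: 3.65
eef_pos: [0.5808, 0.1061, 0.0252]
eef_rot: [0.0, 0.707, 0.708, 0.001]
wrist_force: [0.3, 0.5, -0.6]
opening: 0.003
grasp_force: 0.0
```

Emit:
carry_out --deltas "-3 0 0 0 0 0 1; -6 0 0 0 0 0 1; -8 0 0 0 0 0 1; -10 0 0 0 0 0 1; -10 0 0 0 0 0 1"

```text
time_s: 4.28
eef_pos: [0.5805, 0.0954, 0.0247]
eef_rot: [0.0, 0.707, 0.707, 0.001]
wrist_force: [1.0, 1.1, 1.5]
opening: -0.002
grasp_force: 0.9
```

Emit:
carry_out --deltas "-2 0 0 0 0 0 1; -4 0 -2 0 0 0 1; -6 0 -4 0 0 0 1; -8 0 -6 0 0 0 1; -11 0 -7 0 0 0 1; -14 0 -8 0 0 0 1; -16 0 -8 0 0 0 1; -16 0 -8 0 0 0 1; -10 0 -8 0 0 0 1; -4 0 -8 0 0 0 1; -4 0 -20 0 0 0 1"

```text
time_s: 5.65
eef_pos: [0.5792, 0.0924, 0.0439]
eef_rot: [-0.001, 0.707, 0.708, -0.0]
wrist_force: [0.0, 0.1, 0.4]
opening: -0.003
grasp_force: 0.0
```

```bash
python3 -c "
from h import *
im,K,E=cam('wrist'); cv2.imwrite('pics/w4.png',im)
im,K,E=cam('side')
for y in (.032,.050,.067): print(y,proj(K,E,(.58,y,.047)))
c=cv2.resize(im[120:210,255:365],None,fx=6,fy=6,interpolation=cv2.INTER_CUBIC)
cv2.imwrite('pics/s4.png',c)"
```

```text
0.032 [322.47948311 178.07818737]
0.05 [320.05215544 174.22538752]
0.067 [317.80943055 170.66560027]
```

View pics/s4.png

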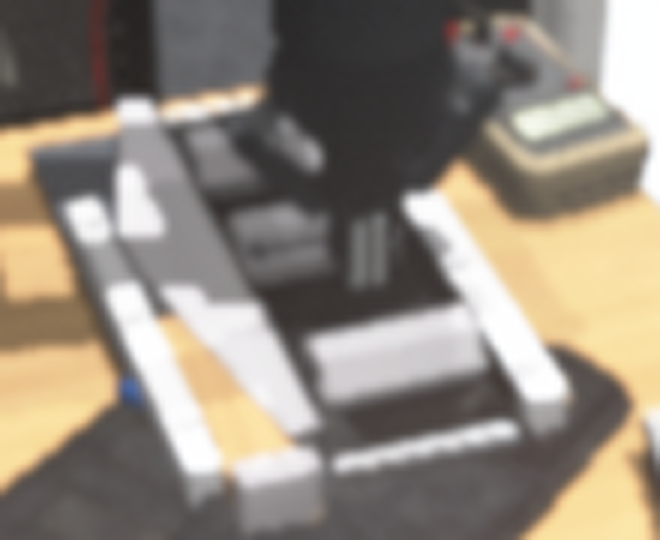

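```bash
python3 -c "
import cv2,numpy as np
im=cv2.imread('pics/w4.png'); c=cv2.resize(im[150:330,220:420],None,fx=3,fy=3,interpolation=cv2.INTER_CUBIC)
cv2.imwrite('pics/w4c.png',(255*(np.clip(c/200.,0,1))**.6).astype('uint8'))"
```

```text
(no output)
```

View pics/w4c.png

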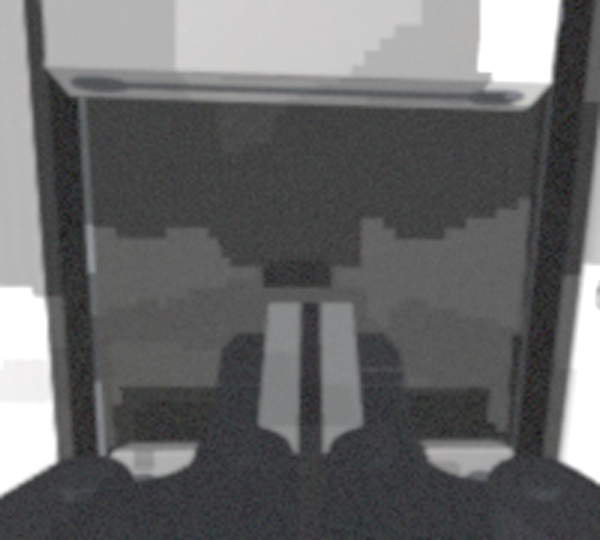

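Bar b's mark is on its −y face at rows 85–95. Bar a's dots, at (145,478) and (478,476), are now on its upper +y face, so the first roll worked. Now the second one.

Emit:
carry_out --deltas "0 0 20 0 0 0 1; 0 0 20 0 0 0 1; -6 0 20 0 0 0 1; -11 0 20 0 0 0 1; -14 0 20 0 0 0 1; -14 0 20 0 0 0 1"

```text
time_s: 6.5
eef_pos: [0.5805, 0.0772, 0.0248]
eef_rot: [0.0, 0.707, 0.707, 0.001]
wrist_force: [1.2, 0.3, 0.4]
opening: 0.002
grasp_force: 0.0
```

Emit:
carry_out --deltas "-2 0 0 0 0 0 1; -4 0 -2 0 0 0 1; -6 0 -4 0 0 0 1; -8 0 -6 0 0 0 1; -11 0 -7 0 0 0 1; -14 0 -8 0 0 0 1; -16 0 -8 0 0 0 1; -16 0 -8 0 0 0 1; -10 0 -8 0 0 0 1; 0 0 -8 0 0 0 1; 10 0 -60 0 0 0 1; 10 0 -106 0 0 0 1"

```text
time_s: 8.0
eef_pos: [0.5797, 0.0891, 0.1313]
eef_rot: [-0.0, 0.707, 0.708, 0.0]
wrist_force: [0.5, -0.2, 1.2]
opening: 0.006
grasp_force: 0.0
```

```bash
python3 -c "
from h import *
row([.580,.185,.13],rot(90));row([.580,.185,.024],rot(90))
im,K,E=cam('wrist'); cv2.imwrite('pics/w5.png',im)
c=cv2.resize(im[100:330,200:440],None,fx=2.5,fy=2.5,interpolation=cv2.INTER_CUBIC)
cv2.imwrite('pics/w5c.png',(255*(np.clip(c/200.,0,1))**.6).astype('uint8'))"
```

```text
ROW [95.9  0.4  1.4] [-0.    -0.001  0.002]
ROW [ 95.9   0.5 107.4] [-0.    -0.001  0.002]
```

Emit:
carry_out --deltas "48 0.5 0 0 0 0 1; 95 0.5 0 0 0 0 1; 95 0.5 0 0 0 0 1; 95 0.5 60 0 0 0 1; 95 0.5 100 0 0 0 1; 95 0.5 107 0 0 0 1; 95 0.5 107 0 0 0 1; 100 0.5 107 0 0 0 1; 104 0.5 107 0 0 0 1; 104 0.5 107 0 0 0 1"

```text
time_s: 9.3
eef_pos: [0.5814, 0.1921, 0.0246]
eef_rot: [0.001, 0.707, 0.707, 0.001]
wrist_force: [-0.6, -0.8, 0.8]
opening: -0.004
grasp_force: 0.0
```

Emit:
carry_out --deltas "2 0 0 0 0 0 1; 4 0 -2 0 0 0 1; 6 0 -4 0 0 0 1; 8 0 -6 0 0 0 1; 11 0 -7 0 0 0 1; 14 0 -8 0 0 0 1; 17 0 -8 0 0 0 1; 17 0 -8 0 0 0 1; 8 0 -8 0 0 0 1; 2 0 -8 0 0 0 1; 2 0 -20 0 0 0 1"

```text
time_s: 10.68
eef_pos: [0.5796, 0.1928, 0.0427]
eef_rot: [-0.001, 0.707, 0.707, -0.001]
wrist_force: [0.4, -0.4, -0.3]
opening: 0.002
grasp_force: 0.0
```

```bash
python3 -c "
from h import *
row([.580,.194,.024],rot(90))
im,K,E=cam('wrist'); cv2.imwrite('pics/w6.png',im)
m=cv2.imread('pics/w5c.png')
c=cv2.resize(im[0:260,220:420],None,fx=2.2,fy=2.2,interpolation=cv2.INTER_CUBIC)
c=(255*(np.clip(c/200.,0,1))**.6).astype('uint8')
o=np.zeros((575,800,3),'uint8'); o[:,:420]=m[:575,80:500]; o[:572,420:]=cv2.resize(c,(380,494+78))[:572]
cv2.imwrite('pics/v10.png',o)"
```

```text
ROW [ 1.2  0.4 18.7] [-0.002 -0.    -0.001]
```

View pics/v10.png

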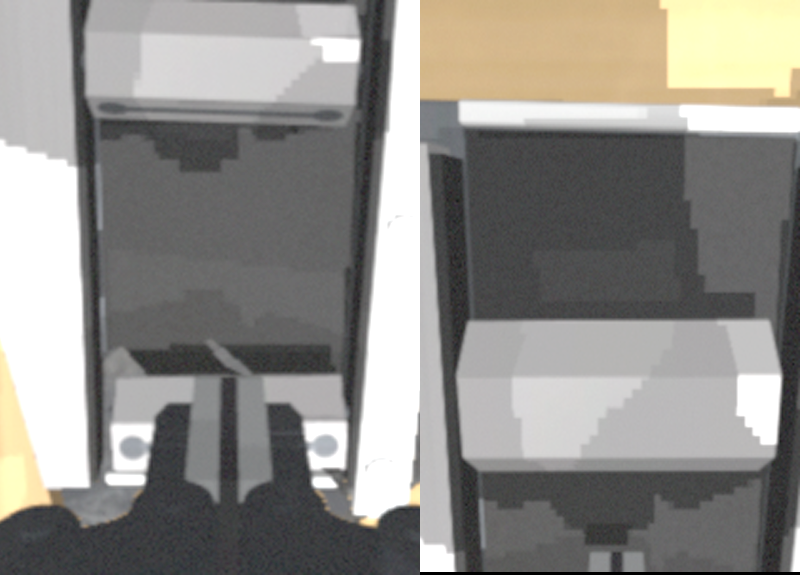

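Left: bar a has its dots at (132,446) and (322,446) on the top face, so it is done. Right: bar c shows no dots on its narrow −y strip (row ~465), so I check whether it rolled or slid.

```bash
python3 -c "
from h import *
m=vision.camera_model('wrist');K=np.array(m['K']);E=np.linalg.inv(T()@np.array(m['hand_eye']))
for r,z in [(320,.032),(375,.047),(460,.047),(470,.032)]: print(ray(K,E,(220+200*620/1000,r/2.2),z))
im=cv2.imread('pics/w6.png')
print(im[140:222:2,320].mean(1).astype(int)); print(im[140:222:2,255].mean(1).astype(int))
row([.58,.32,.16],rot(-90,-20)); row([.58,.125,.16],rot(90,35))"
```

```text
[0.59097201 0.25157206 0.032     ]
[0.59020378 0.24283673 0.047     ]
[0.59058681 0.22455067 0.047     ]
[0.59170514 0.2165717  0.032     ]
[ 25  24  29 110 114 113 114 113 114 112 113 113 113 114 113 118 147 148
 147 148 148 146 143 119 120 118 118 118 117 118 119 117 118 119  90  78
  76  38  24  23  25]
[ 21  23  30  89 106 106 106 106 107 106 107 107 107 105 106 105 120 121
 121 121 122 120 120 121 122 121 121 121 119 121 122 122 122 122  97  78
  80  44  23  23  24]
ROW [ 126.7   -1.3 -114.5] [ 5.440e-01 -3.000e-03  3.094e+00]
ROW [ -68.3   -1.2 -114.7] [0.002 0.61  0.   ]
```

```bash
python3 -c "
from h import *
row([.58,.13,.12],rot(90,45))"
```

```text
ROW [-63.3  -1.3 -74.7] [0.002 0.785 0.   ]
```

Emit:
carry_out --deltas "0 0 -60 0 0 0 1; -63 0 -75 0 0.785 0 1; -63 0 -75 0 0.785 0 1; -63 0 -75 0 0.785 0 1; -63 0 -75 0 0.785 0 1; -63 0 -75 0 0.785 0 1; -63 0 -75 0 0.785 0 1"

```text
time_s: 11.6
eef_pos: [0.5807, 0.1303, 0.1181]
eef_rot: [-0.27, 0.654, 0.653, 0.27]
wrist_force: [-0.8, -0.4, -0.3]
opening: 0.003
grasp_force: 0.0
```

```bash
python3 -c "
from h import *
im,K,E=cam('wrist'); cv2.imwrite('pics/w7.png',im)
print(proj(K,E,(.58,.236,.047)),proj(K,E,(.58,.147,.047)))
row([.58,.19,.13],rot(90)); row([.58,.115,.13],rot(90))
c=cv2.resize(im[0:260,180:460],None,fx=2.2,fy=2.2,interpolation=cv2.INTER_CUBIC)
cv2.imwrite('pics/v11.png',(255*(np.clip(c/200.,0,1))**.6).astype('uint8'))"
```

```text
[323.12942546 163.91665273] [323.105091  268.6368432]
ROW [49.8 -0.8 33.7] [ 0.    -0.783  0.001]
ROW [ -3.3  -0.8 -19.2] [ 0.    -0.783  0.001]
```

View pics/v11.png

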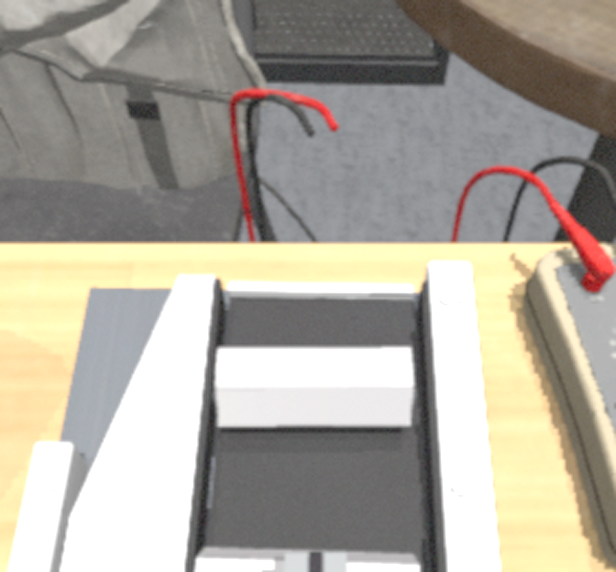

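Bar c shows no mark on its top or −y upper face, at crop (315,390) and (315,410). So it slid without rolling because my fingertip was rising before contact. I go back, find the contact first, then roll.

Emit:
carry_out --deltas "50 -1 34 0 -0.785 0 1; 50 -1 34 0 -0.785 0 1; 50 -1 34 0 -0.785 0 1; 50 -1 34 0 -0.785 0 1; 50 -1 34 0 -0.785 0 1; 50 -1 34 0 -0.785 0 1"

```text
time_s: 12.4
eef_pos: [0.5796, 0.1929, 0.1314]
eef_rot: [0.001, 0.705, 0.709, 0.002]
wrist_force: [0.3, -0.7, 0.3]
opening: -0.002
grasp_force: 0.0
```

Emit:
carry_out --deltas "0 0 60 0 0 0 1; 0 0 100 0 0 0 1; 0 0 107 0 0 0 1; 5 0 107 0 0 0 1; 9 0 107 0 0 0 1; 11 0 107 0 0 0 1; 12 0 107 0 0 0 1;  12 0 107 0 0 0 1"

```text
time_s: 13.4
eef_pos: [0.58, 0.2021, 0.0232]
eef_rot: [0.0, 0.707, 0.707, 0.001]
wrist_force: [-0.9, -0.2, -0.1]
opening: -0.0
grasp_force: 0.0
```

Emit:
carry_out --deltas "1 0 0 0 0 0 1; 2 0 0 0 0 0 1; 2 0 0 0 0 0 1"

```text
time_s: 13.78
eef_pos: [0.5797, 0.204, 0.0228]
eef_rot: [0.0, 0.707, 0.707, 0.0]
wrist_force: [-0.5, 0.3, -0.8]
opening: -0.004
grasp_force: 0.0
```

Emit:
carry_out --deltas "1 0 0 0 0 0 1; 2 0 0 0 0 0 1; 2 0 0 0 0 0 1"

```text
time_s: 14.15
eef_pos: [0.5797, 0.2061, 0.0228]
eef_rot: [0.0, 0.707, 0.707, 0.0]
wrist_force: [-0.1, -0.1, 0.2]
opening: 0.004
grasp_force: 0.0
```

Emit:
carry_out --deltas "1 0 0 0 0 0 1; 2 0 0 0 0 0 1; 2 0 0 0 0 0 1"

```text
time_s: 14.52
eef_pos: [0.5798, 0.2079, 0.0229]
eef_rot: [0.0, 0.707, 0.707, 0.0]
wrist_force: [0.7, -1.6, 0.4]
opening: 0.001
grasp_force: 0.8
```

Emit:
carry_out --deltas "1 0 0 0 0 0 1; 2 0 0 0 0 0 1; 2 0 0 0 0 0 1"

```text
time_s: 14.9
eef_pos: [0.5798, 0.2101, 0.0229]
eef_rot: [0.0, 0.707, 0.707, 0.0]
wrist_force: [0.3, -1.9, 0.0]
opening: 0.001
grasp_force: 0.7
```

Emit:
carry_out --deltas "1 0 -2 0 0 0 1; 2 0 -4 0 0 0 1; 4 0 -5 0 0 0 1; 7 0 -6 0 0 0 1; 10 0 -7 0 0 0 1; 13 0 -7 0 0 0 1; 13 0 -7 0 0 0 1"

```text
time_s: 15.78
eef_pos: [0.5796, 0.2234, 0.0297]
eef_rot: [0.0, 0.707, 0.707, 0.0]
wrist_force: [0.3, 0.7, 0.3]
opening: 0.002
grasp_force: 0.0
```

Emit:
carry_out --deltas "-8 0 0 0 0 0 1; -16 0 0 0 0 0 1; -20 0 -30 0 0 0 1; -35 0 -75 0 0 0 1"

```text
time_s: 16.27
eef_pos: [0.5782, 0.1871, 0.1039]
eef_rot: [-0.001, 0.707, 0.707, -0.001]
wrist_force: [0.1, -1.0, 0.9]
opening: 0.001
grasp_force: 0.0
```

```bash
python3 -c "
from h import *
row([.58,.115,.12],rot(90,45))"
```

```text
ROW [-72.1   1.7 -16.1] [-0.003  0.785 -0.001]
```

Emit:
carry_out --deltas "-72 2 -16 0 0.785 0 1; -72 2 -16 0 0.785 0 1; -72 2 -16 0 0.785 0 1; -72 2 -16 0 0.785 0 1; -72 2 -16 0 0.785 0 1; -72 2 -16 0 0.785 0 1"

```text
time_s: 17.02
eef_pos: [0.5814, 0.1154, 0.1201]
eef_rot: [-0.27, 0.654, 0.653, 0.27]
wrist_force: [0.0, 1.3, 0.2]
opening: 0.002
grasp_force: 0.0
```

```bash
python3 -c "
from h import *
im,K,E=cam('wrist'); cv2.imwrite('pics/w8.png',im)
g=im.mean(2)
for x in (.55,.58,.61):
  u,v=proj(K,E,(x,.255,.047)); u=int(u); print(x,u,v,[int(g[r,u]) for r in range(int(v)-20,int(v)+34)])
for r in (150,160,170,180): print(r,ray(K,E,(320,r),.047)[1])
row([.58,.200,.13],rot(90))
"
```

```text
0.55 288 132.97570360341294 [176, 177, 177, 179, 184, 212, 245, 248, 244, 219, 134, 108, 89, 134, 225, 231, 231, 231, 231, 230, 230, 230, 231, 231, 231, 231, 231, 231, 223, 185, 175, 169, 163, 143, 91, 78, 77, 79, 78, 77, 78, 83, 112, 162, 168, 167, 156, 102, 38, 15, 18, 23, 33, 34]
0.58 322 132.94496515067607 [180, 179, 179, 180, 184, 196, 226, 246, 246, 236, 149, 121, 117, 152, 225, 229, 229, 229, 228, 228, 228, 229, 229, 229, 229, 229, 229, 229, 223, 194, 175, 174, 175, 173, 174, 164, 123, 85, 76, 98, 148, 173, 175, 175, 174, 179, 174, 81, 30, 19, 16, 20, 34, 35]
0.61 355 132.9142203484936 [177, 178, 178, 180, 182, 187, 207, 245, 247, 244, 214, 119, 127, 172, 224, 228, 228, 228, 228, 228, 228, 228, 228, 228, 228, 228, 228, 228, 218, 170, 170, 171, 165, 141, 90, 78, 79, 80, 77, 78, 78, 89, 125, 166, 172, 175, 170, 79, 24, 16, 18, 21, 30, 34]
150 0.23661118990795904
160 0.2263006350583231
170 0.21631895195358453
180 0.20665065275788846
ROW [66.  -1.6 52.6] [ 0.    -0.783  0.001]
```

Bar c rolled: the dots and line now sit on its upper −y face (rows 146–155, bar centre y≈0.254). One more roll.

Emit:
carry_out --deltas "66 -1.5 53 0 -0.785 0 1; 66 -1.5 53 0 -0.785 0 1; 66 -1.5 53 0 -0.785 0 1; 66 -1.5 53 0 -0.785 0 1; 66 -1.5 53 0 -0.785 0 1; 66 -1.5 53 0 -0.785 0 1"

```text
time_s: 17.82
eef_pos: [0.58, 0.203, 0.1315]
eef_rot: [0.001, 0.705, 0.709, 0.002]
wrist_force: [-0.2, -0.7, -0.6]
opening: 0.0
grasp_force: 0.0
```

Emit:
carry_out --deltas "0 0 60 0 0 0 1; 0 0 100 0 0 0 1; 0 0 107 0 0 0 1; 8 0 107 0 0 0 1; 15 0 107 0 0 0 1; 20 0 107 0 0 0 1; 22 0 107 0 0 0 1;  22 0 107 0 0 0 1"

```text
time_s: 18.82
eef_pos: [0.5804, 0.2224, 0.0234]
eef_rot: [0.0, 0.707, 0.707, 0.001]
wrist_force: [-0.2, 0.3, -0.2]
opening: 0.0
grasp_force: 0.0
```

Emit:
carry_out --deltas "1 0 0 0 0 0 1; 2 0 0 0 0 0 1; 2 0 0 0 0 0 1"

```text
time_s: 19.2
eef_pos: [0.5802, 0.2241, 0.0229]
eef_rot: [0.0, 0.707, 0.707, 0.0]
wrist_force: [0.4, 0.3, -0.6]
opening: 0.0
grasp_force: 0.0
```

Emit:
carry_out --deltas "1 0 0 0 0 0 1; 2 0 0 0 0 0 1; 2 0 0 0 0 0 1"

```text
time_s: 19.58
eef_pos: [0.5803, 0.2262, 0.023]
eef_rot: [0.0, 0.707, 0.707, 0.0]
wrist_force: [0.9, -0.3, -0.7]
opening: 0.001
grasp_force: 0.0
```

Emit:
carry_out --deltas "1 0 0 0 0 0 1; 2 0 0 0 0 0 1; 2 0 0 0 0 0 1"

```text
time_s: 19.95
eef_pos: [0.5803, 0.2281, 0.023]
eef_rot: [0.0, 0.707, 0.707, 0.0]
wrist_force: [-0.3, -0.7, -0.0]
opening: 0.002
grasp_force: 0.3
```

Emit:
carry_out --deltas "1 0 0 0 0 0 1; 2 0 -1 0 0 0 1; 3 0 -3 0 0 0 1; 5 0 -4 0 0 0 1; 8 0 -6 0 0 0 1; 11 0 -7 0 0 0 1; 14 0 -7 0 0 0 1; 14 0 -7 0 0 0 1"

```text
time_s: 20.95
eef_pos: [0.5801, 0.2426, 0.0299]
eef_rot: [0.0, 0.707, 0.707, 0.0]
wrist_force: [-0.2, 0.6, 0.7]
opening: -0.001
grasp_force: 0.0
```

Emit:
carry_out --deltas "-8 0 0 0 0 0 1; -16 0 0 0 0 0 1; -20 0 -30 0 0 0 1; -35 0 -75 0 0 0 1; -80 0 -98 0 0 0 1; -120 0 -98 0 0 0 1;-135 0 -98 0 0 0 1; -135 0 -98 0 0 0 1"

```text
time_s: 21.95
eef_pos: [0.5801, 0.1061, 0.1277]
eef_rot: [-0.0, 0.708, 0.706, 0.0]
wrist_force: [0.8, -0.0, -1.1]
opening: 0.004
grasp_force: 0.0
```

```bash
python3 -c "
from h import *
im,K,E=cam('wrist'); cv2.imwrite('pics/w9.png',im)
g=im.mean(2)
for x in (.55,.58,.61):
 for y in (.271,.147):
  u,v=proj(K,E,(x,y,.047)); u=int(u); v=int(v); print(x,y,u,v,[int(g[r,u]) for r in range(max(v-22,0),v+22)])
row([.58,.107,.13],rot(90))
"
```

```text
0.55 0.271 271 -60 []
0.55 0.147 280 155 [102, 103, 103, 105, 103, 105, 112, 119, 120, 121, 119, 120, 120, 119, 120, 119, 120, 119, 120, 118, 119, 120, 119, 120, 119, 120, 120, 119, 120, 118, 109, 82, 70, 48, 37, 50, 95, 130, 61, 40, 43, 45, 43, 42]
0.58 0.271 323 -60 []
0.58 0.147 323 155 [111, 111, 111, 112, 110, 111, 115, 127, 146, 149, 147, 148, 148, 147, 148, 147, 148, 147, 146, 149, 148, 147, 148, 146, 147, 147, 147, 146, 146, 146, 144, 133, 91, 75, 69, 49, 50, 73, 70, 51, 44, 43, 42, 42]
0.61 0.271 376 -60 []
0.61 0.147 366 155 [103, 101, 103, 103, 104, 102, 103, 103, 107, 117, 118, 117, 119, 118, 117, 118, 117, 118, 116, 118, 116, 117, 117, 118, 118, 118, 118, 117, 117, 116, 117, 117, 113, 93, 76, 75, 73, 85, 118, 135, 94, 50, 41, 45]
ROW [-0.1  0.  -2.4] [ 0.    -0.001 -0.001]
```

Emit:
carry_out --deltas "0 0 60 0 0 0 1; 0 0 98 0 0 0 1; 0 0 104 0 0 0 1; 5 0 104 0 0 0 1; 8 0 104 0 0 0 1; 9 0 104 0 0 0 1; 9 0 104 0 0 0 1"

```text
time_s: 22.88
eef_pos: [0.5809, 0.1163, 0.025]
eef_rot: [0.001, 0.707, 0.707, 0.001]
wrist_force: [-0.1, 0.5, -0.2]
opening: -0.002
grasp_force: 0.0
```

Emit:
carry_out --deltas "1 0 0 0 0 0 1; 2 0 0 0 0 0 1; 2 0 0 0 0 0 1"

```text
time_s: 23.25
eef_pos: [0.5802, 0.1181, 0.0239]
eef_rot: [0.0, 0.707, 0.707, 0.0]
wrist_force: [-1.1, 0.1, 0.3]
opening: -0.001
grasp_force: 0.0
```

Emit:
carry_out --deltas "1 0 0 0 0 0 1; 2 0 0 0 0 0 1; 2 0 0 0 0 0 1"

```text
time_s: 23.62
eef_pos: [0.5802, 0.1202, 0.0239]
eef_rot: [0.0, 0.707, 0.707, 0.0]
wrist_force: [-1.0, -0.2, 0.6]
opening: 0.001
grasp_force: 0.0
```

Emit:
carry_out --deltas "1 0 0 0 0 0 1; 2 0 0 0 0 0 1; 2 0 0 0 0 0 1"

```text
time_s: 24.0
eef_pos: [0.5805, 0.122, 0.0241]
eef_rot: [0.0, 0.707, 0.707, 0.0]
wrist_force: [0.3, -1.2, 0.0]
opening: 0.001
grasp_force: 0.8
```

Emit:
carry_out --deltas "1 0 0 0 0 0 1; 1 0 0 0 0 0 1"

```text
time_s: 24.25
eef_pos: [0.5805, 0.1231, 0.0241]
eef_rot: [0.0, 0.707, 0.707, 0.001]
wrist_force: [0.6, -2.1, -0.0]
opening: -0.002
grasp_force: 0.9
```

Emit:
carry_out --deltas "1 0 -2 0 0 0 1; 2 0 -3 0 0 0 1; 4 0 -4 0 0 0 1; 7 0 -6 0 0 0 1; 10 0 -7 0 0 0 1; 13 0 -7 0 0 0 1; 13 0 -7 0 0 0 1; 5 0 -7 0 0 0 1; -5 0 -10 0 0 0 1; -8 0 -60 0 0 0 1; -4 0 -120 0 0.1 0 1; -4 0 -176 0 0.174 0 1"

```text
time_s: 25.75
eef_pos: [0.5802, 0.1185, 0.2022]
eef_rot: [-0.062, 0.704, 0.705, 0.063]
wrist_force: [0.5, -1.0, 0.1]
opening: 0.003
grasp_force: 0.0
```

```bash
python3 -c "
from h import *
im,K,E=cam('wrist'); cv2.imwrite('pics/w10.png',im)
print(T()[:3,3])
for y in (.271,.164,.032): print(proj(K,E,(.58,y,.047)))
c=cv2.resize(im[0:360,190:470],None,fx=1.65,fy=1.65,interpolation=cv2.INTER_CUBIC)
cv2.imwrite('pics/v12.png',(255*(np.clip(c/220.,0,1))**.7).astype('uint8'))"
```

```text
[0.58446695 0.11721441 0.21069508]
[323.30177836  44.52802766]
[323.18640769 163.75551199]
[323.05964291 294.7580137 ]
```

View pics/v12.png

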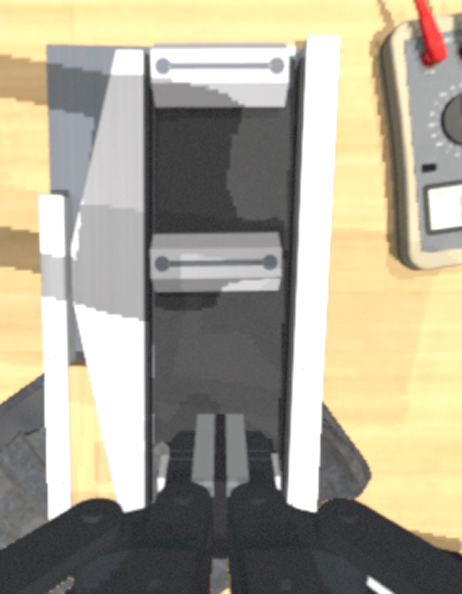

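Bars b and c now show the dotted line on their top faces, at crop (215,262) and (220,65), so all three are up. Next is the hammer: I measure it with the top camera and move above it.

```bash
cat >> h.py <<'E'
def orange(im,lo=(5,60,90),hi=(18,220,255)):
    return cv2.inRange(cv2.cvtColor(im,cv2.COLOR_BGR2HSV),np.array(lo),np.array(hi))
def mattools(im,K,E,z1=.02,z2=.05):
    # wooden handles lying on the mat
    h=cv2.cvtColor(im,cv2.COLOR_BGR2HSV)
    pts=np.array([proj(K,E,p) for p in [(.43,-.205,.003),(.64,-.205,.003),(.64,-.385,.003),(.43,-.385,.003)]]).astype(np.int32)
    m=np.zeros(im.shape[:2],'uint8'); cv2.fillPoly(m,[pts],255)
    w=cv2.inRange(h,np.array((5,90,70)),np.array((25,255,255)))&m
    n,l,s,c=cv2.connectedComponentsWithStats(w)
    for i in range(1,n):
        if s[i,4]>60:
            cn=cv2.findContours((l==i).astype('uint8'),0,2)[0][0]; r=cv2.minAreaRect(cn)
            b=cv2.boxPoints(r); e=sorted([(np.linalg.norm(b[k]-b[k-1]),k) for k in range(4)])
            k1,k2=e[0][1],e[1][1]
            p=(b[k1]+b[k1-1])/2; q=(b[k2]+b[k2-1])/2
            print('wood',s[i,4],[ (ray(K,E,p,z).round(4)[:2],ray(K,E,q,z).round(4)[:2]) for z in (z1,z2)],'w/l px',e[0][0],e[2][0])
E
python3 -c "
from h import *
m=vision.camera_model('wrist');K=np.array(m['K']);E=np.linalg.inv(T()@np.array(m['hand_eye']))
print('c,b',ray(K,E,(323,39.4),.047),ray(K,E,(320,158.8),.047))
im,K,E=cam('top'); mattools(im,K,E)
row([.55,-.32,.23],rot(0))"
```

```text
c,b [0.58608715 0.27715802 0.047     ] [0.58314096 0.16750114 0.047     ]
wood 344 [(array([ 0.5902, -0.2392]), array([ 0.5088, -0.249 ])), (array([ 0.5855, -0.2337]), array([ 0.5065, -0.2431]))] w/l px 9.3338 37.47666
wood 606 [(array([ 0.5701, -0.3374]), array([ 0.454 , -0.3372])), (array([ 0.566, -0.329]), array([ 0.4533, -0.3288]))] w/l px 11.60072 53.187706
wood 273 [(array([ 0.4347, -0.2021]), array([ 0.4335, -0.378 ])), (array([ 0.4345, -0.1976]), array([ 0.4334, -0.3684]))] w/l px 3.0 81.0
ROW [-426.3  -33.3  -98.2] [-0.126 -0.148  1.565]
```

Emit:
carry_out --deltas "-426 -33 -98 -0.126 -0.148 1.565 0.5; -426 -33 -98 -0.126 -0.148 1.565 0.3; -426 -33 -98 -0.126 -0.148 1.565 0; -426 -33 -98 -0.126 -0.148 1.565 0; -426 -33 -98 -0.126 -0.148 1.565 0; -426 -33 -98 -0.126 -0.148 1.565 0; -426 -33 -98 -0.126 -0.148 1.565 0; -426 -33 -98 -0.126 -0.148 1.565 0; -426 -33 -98 -0.126 -0.148 1.565 0; -426 -33 -98 -0.126 -0.148 1.565 0; -426 -33 -98 -0.126 -0.148 1.565 0"

```text
time_s: 27.22
eef_pos: [0.5469, -0.3175, 0.2222]
eef_rot: [-0.0, 1.0, 0.002, -0.007]
wrist_force: [0.5, 0.7, 0.4]
opening: 0.998
grasp_force: 0.0
```

```bash
python3 -c "
from h import *
print(T().round(3))
im,K,E=cam('wrist'); cv2.imwrite('pics/w11.png',im); mattools(im,K,E,.03,.053)
im2,K2,E2=cam('top'); mattools(im2,K2,E2,.03,.053)
cv2.imwrite('pics/t11.png',im2)"
```

```text
[[ 1.     0.004 -0.013  0.547]
 [ 0.004 -1.     0.    -0.318]
 [-0.013 -0.    -1.     0.222]
 [ 0.     0.     0.     1.   ]]
wood 1875 [(array([ 0.4994, -0.2421]), array([ 0.5875, -0.2321])), (array([ 0.5085, -0.2473]), array([ 0.5905, -0.238 ]))] w/l px 24.059132 82.18638
wood 1812 [(array([ 0.5694, -0.3336]), array([ 0.4597, -0.3359])), (array([ 0.5736, -0.3325]), array([ 0.4715, -0.3346]))] w/l px 19.0 95.0
wood 648 [(array([ 0.4474, -0.2136]), array([ 0.4483, -0.3797])), (array([ 0.4601, -0.2208]), array([ 0.4609, -0.3754]))] w/l px 4.0 143.0
wood 327 [(array([ 0.5886, -0.2374]), array([ 0.5079, -0.2461])), (array([ 0.5851, -0.2331]), array([ 0.5062, -0.2416]))] w/l px 9.183093 37.465233
wood 90 [(array([ 0.4335, -0.2006]), array([ 0.4331, -0.2627])), (array([ 0.4334, -0.1971]), array([ 0.433 , -0.2579]))] w/l px 2.0 29.0
```

View pics/w11.png

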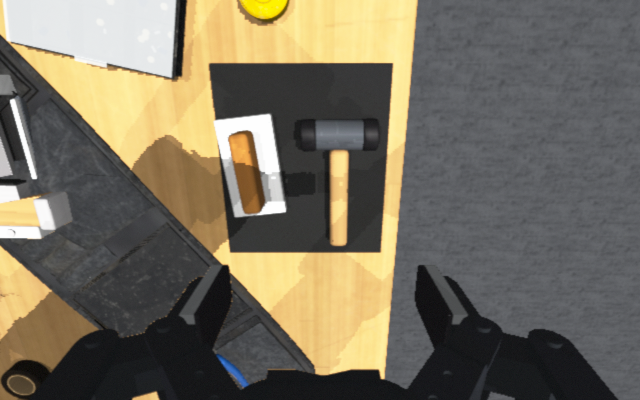

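The picture shows the hammer at (338,135)–(340,245), head away from the robot, with head axis x≈0.588 and y≈−0.334. The block lies to its left at (247,170). I grip the handle 45 mm behind the head.

```bash
python3 -c "
from h import *
row([.543,-.3345,.06],rot(0));row([.543,-.3345,.010],rot(0))"
```

```text
ROW [ -2.1  17.  162.5] [0.    0.013 0.004]
ROW [ -1.4  17.  212.5] [0.    0.013 0.004]
```

Emit:
carry_out --deltas "-2 17 60 0 0.013 0.004 0.5; -2 17 115 0 0.013 0.004 0.5; -2 17 155 0 0.013 0.004 0.5; -2 17 190 0 0.013 0.004 0.5; -2 17 205 0 0.013 0.004 0.5; -2 17 212 0 0.013 0.004 0.5; -2 17 212 0 0.013 0.004 0.5; -2 17 212 0 0.013 0.004 1; -2 17 212 0 0.013 0.004 1; -2 17 212 0 0.013 0.004 1; -2 17 212 0 0.013 0.004 1; -2 17 212 0 0.013 0.004 1"

```text
time_s: 28.82
eef_pos: [0.5436, -0.3354, 0.0124]
eef_rot: [0.001, 1.0, -0.001, 0.001]
wrist_force: [-1.3, 0.4, 6.3]
opening: 0.213
grasp_force: 59.7
```

Emit:
carry_out --deltas "0 0 -20 0 0 0 1; 0 0 -60 0 0 0 1; 0 0 -100 0 0 0 1; -30 -55 -100 0 0 0 1; -60 -110 -100 0 0 0 1; -85 -160 -100 0 0 0 1; -85 -203 -100 0 0 0 1; -85 -203 -100 0 0 0 1; -85 -203 -100 0 0 0 1"

```text
time_s: 29.95
eef_pos: [0.4584, -0.132, 0.1115]
eef_rot: [0.001, 1.0, -0.0, 0.001]
wrist_force: [0.3, 0.0, -1.0]
opening: 0.22
grasp_force: 59.3
```

```bash
python3 -c "
from h import *
print(T().round(4),obs()['opening'],obs()['wrist_force'])
im,K,E=cam('wrist'); cv2.imwrite('pics/w12.png',im)
im2,K2,E2=cam('top'); cv2.imwrite('pics/t12.png',im2)
im3,K3,E3=cam('side'); cv2.imwrite('pics/s12.png',im3)
t=T()[:3,3]
for n,p in [('wedgeface',(.507,-.04,.032)),('headc',t+[.045,0,.01]),('face',t+[.045,.04,.01]),('faceneg',t+[.045,-.04,.01])]: print(n,proj(K,E,p).astype(int),proj(K2,E2,p).astype(int),proj(K3,E3,p).astype(int))
o=np.zeros((400,800,3),'uint8'); o[:,:500]=im[:,70:570]; o[:300,500:]=cv2.resize(im2[150:300,240:390],(300,300))
cv2.imwrite('pics/v14.png',o)"
```

```text
[[ 1.000e+00 -4.000e-04  1.400e-03  4.584e-01]
 [-4.000e-04 -1.000e+00 -1.400e-03 -1.320e-01]
 [ 1.400e-03  1.400e-03 -1.000e+00  1.115e-01]
 [ 0.000e+00  0.000e+00  0.000e+00  1.000e+00]] 0.22007226250311934 [ 0.25095766  0.03093545 -1.02835662]
wedgeface [187 143] [306 211] [305 205]
headc [323 184] [353 210] [316 200]
face [229 184] [333 210] [310 190]
faceneg [417 184] [373 210] [323 212]
```

View pics/v14.png

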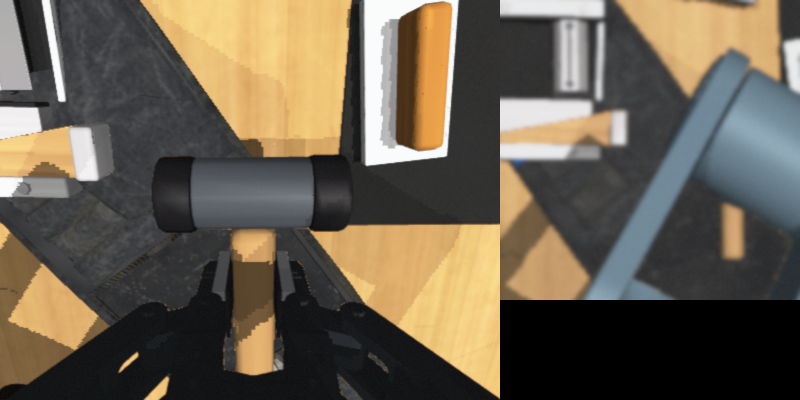

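The hammer head is level and square in the grip, at crop (152–352,195). The wedge head's end face is at crop (92–112,125–178). I take its position from that edge; all viewings are now used, so from here I work by numbers.

```bash
python3 -c "
from h import *
m=vision.camera_model('wrist');K=np.array(m['K']);E=np.linalg.inv(T()@np.array(m['hand_eye']))
for uv in [(165,127),(172,179)]: print(ray(K,E,uv,.047))
for uv in [(182,125),(180,178)]: print(ray(K,E,uv,.017))
t=T()[:3,3]; print(ray(K,E,(322,195),.139),ray(K,E,(322,233),.1215),ray(K,E,(322,155),.1215))"
```

```text
[ 0.5196296  -0.03433621  0.047     ]
[ 0.48613136 -0.03361296  0.047     ]
[ 0.51798473 -0.03232537  0.017     ]
[ 0.47899487 -0.02527896  0.017     ]
[ 0.50415644 -0.13255458  0.139     ] [ 0.48087466 -0.13244472  0.1215    ] [ 0.51578623 -0.13254045  0.1215    ]
```

Emit:
carry_out --deltas "0 0 50 0 0 0 1; 0 0 89 0 0 0 1; 0 0 89 0 0 0 1; 0 -25 89 0 0 0 1; 0 -46 89 0 0 0 1; 0 -46 89 0 0 0 1"

```text
time_s: 30.85
eef_pos: [0.4585, -0.0852, 0.023]
eef_rot: [0.0, 1.0, 0.0, 0.001]
wrist_force: [-0.8, -0.5, -2.3]
opening: 0.219
grasp_force: 59.6
```

Emit:
carry_out --deltas "0 -8 0 0 0 0 1; 0 -16 0 0 0 0 1"

```text
time_s: 31.1
eef_pos: [0.4583, -0.0698, 0.0221]
eef_rot: [0.0, 1.0, -0.001, 0.0]
wrist_force: [-0.1, -0.9, -2.9]
opening: 0.22
grasp_force: 59.6
```

Emit:
carry_out --deltas "0 -4 0 0 0 0 1; 0 -8 0 0 0 0 1"

```text
time_s: 31.35
eef_pos: [0.4583, -0.063, 0.0221]
eef_rot: [0.002, 1.0, -0.001, 0.0]
wrist_force: [-2.7, -9.2, -0.9]
opening: 0.216
grasp_force: 60.0
```

Emit:
carry_out --deltas "0 12 0 0 0 0 1; 0 12 0 0 0 0 1; 0 3 0 0 0 0 1; 0 -7 0 0 0 0 1"

```text
time_s: 31.85
eef_pos: [0.4578, -0.0551, 0.0216]
eef_rot: [0.001, 1.0, -0.001, -0.0]
wrist_force: [-3.3, -9.9, -4.0]
opening: 0.215
grasp_force: 59.8
```

Emit:
carry_out --deltas "0 12 0 0 0 0 1; 0 12 0 0 0 0 1; 0 3 0 0 0 0 1; 0 -7 0 0 0 0 1"

```text
time_s: 32.35
eef_pos: [0.4577, -0.048, 0.0216]
eef_rot: [0.001, 1.0, -0.001, -0.0]
wrist_force: [-2.9, -10.3, -2.1]
opening: 0.219
grasp_force: 59.9
```

```bash
python3 -c "
from h import *
print(T().round(4)[:3,3])
im,K,E=cam('wrist'); cv2.imwrite('pics/w13.png',im)
g=im.astype(int)
t=T()[:3,3]; print(proj(K,E,t+[.043,.04,.01]),proj(K,E,t+[.043,-.04,.01]))
for v in (165,180,195,210,220): print(v,[int(x) for x in g[v,100:460:6].mean(1)])
for u in (240,270,300,330,360,390,410): print(u,[int(x) for x in g[120:260:4,u].mean(1)])
"
```

```text
[ 0.4577 -0.048   0.0216]
[226.1607404  188.99062863] [414.0254146  188.75866351]
165 [192, 191, 192, 192, 192, 193, 192, 192, 192, 193, 191, 192, 191, 205, 236, 239, 239, 240, 243, 222, 113, 75, 30, 28, 28, 28, 28, 22, 82, 81, 82, 82, 81, 81, 81, 78, 79, 79, 78, 78, 77, 77, 76, 75, 73, 73, 73, 72, 27, 28, 28, 28, 28, 29, 71, 67, 65, 65, 61, 56]
180 [197, 198, 197, 196, 196, 196, 195, 196, 195, 195, 195, 196, 194, 195, 236, 240, 239, 239, 242, 229, 126, 34, 38, 42, 38, 39, 36, 36, 102, 104, 102, 102, 100, 101, 101, 99, 100, 100, 100, 99, 99, 97, 98, 97, 97, 98, 97, 97, 24, 39, 37, 36, 37, 41, 40, 66, 64, 70, 61, 61]
195 [182, 183, 181, 181, 181, 181, 180, 180, 179, 179, 178, 179, 178, 178, 229, 239, 239, 239, 240, 233, 157, 42, 53, 58, 64, 71, 70, 53, 117, 119, 117, 119, 121, 121, 122, 122, 123, 123, 125, 125, 126, 126, 128, 129, 130, 131, 130, 128, 29, 72, 74, 73, 79, 81, 45, 64, 67, 67, 68, 73]
210 [190, 192, 191, 191, 191, 190, 190, 190, 189, 189, 189, 189, 188, 188, 208, 237, 239, 238, 238, 237, 191, 34, 38, 42, 40, 45, 51, 31, 104, 104, 104, 104, 104, 104, 104, 104, 105, 106, 10
[... 718 characters left out ...]
90, 95, 101, 110, 115, 117, 124, 116, 110, 107, 102, 95, 89, 83, 61, 61, 65, 69, 72, 68, 59, 41]
330 [65, 70, 77, 77, 77, 72, 79, 69, 71, 61, 58, 76, 84, 87, 93, 100, 108, 116, 121, 128, 124, 112, 107, 103, 97, 91, 86, 78, 147, 176, 185, 178, 167, 169, 168]
360 [79, 74, 72, 69, 76, 75, 73, 64, 64, 63, 54, 71, 81, 86, 90, 98, 107, 116, 124, 131, 127, 119, 111, 106, 99, 94, 88, 62, 66, 69, 67, 61, 60, 60, 59]
390 [81, 64, 64, 68, 72, 71, 70, 65, 66, 24, 24, 26, 31, 32, 34, 34, 45, 49, 51, 51, 49, 34, 33, 31, 30, 27, 26, 23, 54, 59, 60, 59, 60, 60, 60]
410 [66, 71, 67, 66, 67, 62, 67, 71, 66, 24, 20, 25, 29, 31, 33, 38, 45, 58, 67, 78, 81, 66, 58, 50, 40, 34, 31, 29, 73, 61, 63, 61, 62, 61, 60]
```

Emit:
carry_out --deltas "0 12 0 0 0 0 1; 0 12 0 0 0 0 1; 0 2 0 0 0 0 1; 0 -4 0 0 0 0 1"

```text
time_s: 32.9
eef_pos: [0.4576, -0.0437, 0.0216]
eef_rot: [0.001, 1.0, -0.0, -0.0]
wrist_force: [-2.6, -8.9, -1.8]
opening: 0.218
grasp_force: 60.0
```

Emit:
carry_out --deltas "0 12 0 0 0 0 1; 0 12 0 0 0 0 1; 0 2 0 0 0 0 1; 0 -3 0 0 0 0 1"

```text
time_s: 33.4
eef_pos: [0.4575, -0.0416, 0.0217]
eef_rot: [0.002, 1.0, -0.0, -0.0]
wrist_force: [-8.5, -25.3, 1.7]
opening: 0.221
grasp_force: 60.9
```

Emit:
carry_out --deltas "0 12 0 0 0 0 1; 0 12 0 0 0 0 1; 0 4 0 0 0 0 1; 0 0.5 0 0 0 0 1; 0 0.5 0 0 0 0 1"

```text
time_s: 34.02
eef_pos: [0.4575, -0.0421, 0.0217]
eef_rot: [0.002, 1.0, -0.0, -0.0]
wrist_force: [-2.7, -10.8, -1.6]
opening: 0.221
grasp_force: 60.4
```

Emit:
carry_out --deltas "0 12 0 0 0 0 1; 0 12 0 0 0 0 1; 0 4 0 0 0 0 1; 0 -0.2 0 0 0 0 1; 0 -0.2 0 0 0 0 1"

```text
time_s: 34.65
eef_pos: [0.4576, -0.042, 0.0217]
eef_rot: [0.002, 1.0, 0.0, -0.0]
wrist_force: [-3.6, -11.9, -1.0]
opening: 0.217
grasp_force: 60.6
```

Emit:
carry_out --deltas "0 12 0 0 0 0 1; 0 12 0 0 0 0 1; 0 4 0 0 0 0 1; 0 -0.7 0 0 0 0 1; 0 -0.7 0 0 0 0 1"

```text
time_s: 35.28
eef_pos: [0.4575, -0.0418, 0.0217]
eef_rot: [0.002, 1.0, 0.0, -0.0]
wrist_force: [-4.3, -15.4, -1.5]
opening: 0.218
grasp_force: 60.8
```

Emit:
carry_out --deltas "0 12 0 0 0 0 1; 0 12 0 0 0 0 1; 0 4 0 0 0 0 1; 0 -0.4 0 0 0 0 1; 0 -0.4 0 0 0 0 1"

```text
time_s: 35.9
eef_pos: [0.4576, -0.0418, 0.0218]
eef_rot: [0.003, 1.0, 0.0, -0.0]
wrist_force: [-5.3, -16.7, -1.3]
opening: 0.218
grasp_force: 61.0
```

Emit:
carry_out --deltas "0 12 0 0 0 0 1; 0 12 0 0 0 0 1; 0 4 0 0 0 0 1; 0 -0.6 0 0 0 0 1; 0 -0.6 0 0 0 0 1"

```text
time_s: 36.52
eef_pos: [0.4576, -0.0417, 0.0219]
eef_rot: [0.003, 1.0, 0.0, -0.0]
wrist_force: [-6.2, -20.5, -0.9]
opening: 0.218
grasp_force: 61.3
```

Emit:
carry_out --deltas "0 14 0 0 0 0 1; 0 40 0 0 0 0 1; 0 70 0 0 0 0 1; 0 90 -50 0 0 0 1; 0 90 -90 0 0 0 1; 0 90 -90 0 0 0 1"

```text
time_s: 37.28
eef_pos: [0.4602, -0.13, 0.1146]
eef_rot: [0.002, 1.0, -0.001, 0.003]
wrist_force: [0.3, -0.5, -3.7]
opening: 0.217
grasp_force: 61.2
```

```bash
python3 -c "
from h import *
t=T(); print(t.round(4))
row([.543,-.3345,.11],rot(0)); row([.543,-.3345,.012],rot(0))
im,K,E=cam('wrist'); cv2.imwrite('pics/w14.png',im); g=im.mean(2).astype(int)
print([int(x) for x in g[195,190:450:5]]);print([int(x) for x in g[130:260:4,300]])
im,K,E=cam('top'); mattools(im,K,E,.03,.053)"
```

```text
[[ 1.     -0.001   0.0062  0.4602]
 [-0.001  -1.     -0.003  -0.13  ]
 [ 0.0062  0.003  -1.      0.1146]
 [ 0.      0.      0.      1.    ]]
ROW [ 83.  204.4   5.8] [ 0.003 -0.006 -0.001]
ROW [ 82.4 204.1 103.8] [ 0.003 -0.006 -0.001]
[69, 66, 66, 69, 66, 67, 71, 39, 46, 51, 56, 62, 65, 64, 36, 106, 107, 108, 109, 109, 111, 111, 112, 113, 112, 115, 115, 116, 117, 116, 118, 120, 119, 119, 123, 122, 122, 122, 123, 57, 51, 67, 69, 70, 69, 68, 59, 36, 41, 41, 43, 42]
[56, 58, 62, 54, 54, 53, 52, 50, 64, 75, 80, 86, 89, 99, 104, 109, 110, 112, 103, 100, 96, 91, 83, 78, 68, 56, 53, 88, 52, 52, 58, 48, 31]
wood 287 [(array([ 0.5887, -0.2374]), array([ 0.5177, -0.2458])), (array([ 0.5851, -0.2331]), array([ 0.5157, -0.2414]))] w/l px 9.3338 32.951168
wood 143 [(array([ 0.434 , -0.2928]), array([ 0.4335, -0.3748])), (array([ 0.4339, -0.2873]), array([ 0.4334, -0.3674]))] w/l px 3.0 38.0
```

Emit:
carry_out --deltas "20 55 6 0.003 -0.006 0 1; 40 110 6 0.003 -0.006 0 1; 65 165 6 0.003 -0.006 0 1; 83 205 6 0.003 -0.006 0 1; 83 205 6 0.003 -0.006 0 1; 83 205 50 0.003 -0.006 0 1; 83 205 85 0.003 -0.006 0 1; 82.5 205 97 0.003 -0.006 0 1; 82.5 205 101 0.003 -0.006 0 1; 82.5 205 101 0.003 -0.006 0 1"

```text
time_s: 38.62
eef_pos: [0.5392, -0.3319, 0.012]
eef_rot: [-0.003, 1.0, 0.0, -0.004]
wrist_force: [-7.0, 6.1, 12.5]
opening: 0.218
grasp_force: 63.6
```

Emit:
carry_out --deltas "0 0 -2 0 0 0 1; 0 0 -2 0 0 0 0.6; 0 0 -2 0 0 0 0.5; 0 0 -2 0 0 0 0.5; 0 0 -2 0 0 0 0.5; 0 0 -40 0 0 0 0.5; 0 0 -100 0 0 0 0.5; 0 0 -160 0 0 0 0.3; 0 -30 -200 0 0 0 0.1; 0 -60 -200 0 0 0 0; 0 -60 -200 0 0 0 0"

```text
time_s: 40.0
eef_pos: [0.5416, -0.2731, 0.2115]
eef_rot: [-0.001, 1.0, 0.001, -0.003]
wrist_force: [0.4, -0.3, -0.8]
opening: 0.999
grasp_force: 0.0
```

```bash
python3 -c "
from h import *
print(T().round(3)[:3,3])
im,K,E=cam('wrist'); cv2.imwrite('pics/w15.png',im); mattools(im,K,E,.031,.053)
# block white base
h=cv2.cvtColor(im,cv2.COLOR_BGR2HSV)
# rubber head of hammer: head metal
u,v=proj(K,E,(.588,-.334,.037)); print(u,v,im[int(v)-2:int(v)+2,int(u)].mean(1))
w=cv2.inRange(h,np.array((0,0,165)),np.array((180,60,255)))
n,l,s,c=cv2.connectedComponentsWithStats(w)
for i in range(1,n):
  if s[i,4]>1500: print(s[i],ray(K,E,c[i],.019).round(3)); 
"
```

```text
[ 0.542 -0.273  0.212]
wood 1774 [(array([ 0.5879, -0.2326]), array([ 0.4995, -0.2425])), (array([ 0.5905, -0.2354]), array([ 0.5081, -0.2446]))] w/l px 22.496532 85.14594
wood 1981 [(array([ 0.4569, -0.3311]), array([ 0.5672, -0.3317])), (array([ 0.4683, -0.3272]), array([ 0.5711, -0.3277]))] w/l px 21.419144 99.11331
wood 740 [(array([ 0.4482, -0.2102]), array([ 0.4487, -0.3748])), (array([ 0.4602, -0.2145]), array([ 0.4607, -0.3679]))] w/l px 4.0 147.0
386.7204222946219 130.01675269607506 [112.66666667 117.33333333 123.         127.33333333]
[  43    0  178   73 9705] [ 0.678 -0.104  0.019]
[   0   98   46   80 2564] [0.576 0.04  0.019]
[ 254  111   71  107 3611] [ 0.557 -0.238  0.019]
```

```bash
python3 -c "
from h import *
row([.549,-.2395,.07],rot(6.4));row([.549,-.2395,.024],rot(6.4))"
```

```text
ROW [  8.5 -34.3 141. ] [-0.003  0.006 -0.111]
ROW [  8.8 -34.2 187. ] [-0.003  0.006 -0.111]
```

Emit:
carry_out --deltas "9 -34 50 0 0.006 -0.111 0.5; 9 -34 100 0 0.006 -0.111 0.5; 9 -34 141 0 0.006 -0.111 0.5; 9 -34 170 0 0.006 -0.111 0.5; 9 -34 187 0 0.006 -0.111 0.5; 9 -34 187 0 0.006 -0.111 0.5; 9 -34 187 0 0.006 -0.111 1; 9 -34 187 0 0.006 -0.111 1; 9 -34 187 0 0.006 -0.111 1; 9 -34 187 0 0.006 -0.111 1; 9 -34 187 0 0.006 -0.111 1"

```text
time_s: 41.42
eef_pos: [0.5503, -0.241, 0.0254]
eef_rot: [-0.001, 0.998, 0.055, 0.001]
wrist_force: [-1.1, 0.4, 5.5]
opening: 0.222
grasp_force: 59.7
```

Emit:
carry_out --deltas "0 0 -30 0 0 0 1; 0 0 -80 0 0 0 1; 0 0 -100 0 0 0 1; 0 0 -100 0 0 0 1"

```text
time_s: 41.92
eef_pos: [0.55, -0.241, 0.125]
eef_rot: [-0.001, 0.998, 0.055, 0.001]
wrist_force: [-0.5, 0.0, -2.6]
opening: 0.222
grasp_force: 59.2
```

```bash
python3 -c "
from h import *
im,K,E=cam('top'); g=im.mean(2).astype(int)
C=lambda y:proj(K,E,(.58,y,.047))
for y in (.03,.165,.275):
  u,v=C(y); v=int(v); 
  print(y,u,v)
  for vv in (v-6,v+6): print([ (round(ray(K,E,(k,vv),.047)[1],3),int(g[vv,k])) for k in range(int(u)-11,int(u)+12)])
print(obs()['opening'],obs()['wrist_force'])
row([.580,.010,.10],rot(0))"
```

```text
0.03 273.13814291920954 176
[(np.float64(0.054), 50), (np.float64(0.051), 50), (np.float64(0.049), 50), (np.float64(0.047), 50), (np.float64(0.045), 67), (np.float64(0.043), 94), (np.float64(0.041), 116), (np.float64(0.039), 140), (np.float64(0.037), 174), (np.float64(0.035), 208), (np.float64(0.032), 215), (np.float64(0.03), 198), (np.float64(0.028), 174), (np.float64(0.026), 180), (np.float64(0.024), 209), (np.float64(0.022), 216), (np.float64(0.02), 205), (np.float64(0.018), 177), (np.float64(0.016), 162), (np.float64(0.013), 154), (np.float64(0.011), 142), (np.float64(0.009), 117), (np.float64(0.007), 80)]
[(np.float64(0.053), 51), (np.float64(0.051), 52), (np.float64(0.049), 50), (np.float64(0.047), 55), (np.float64(0.045), 71), (np.float64(0.043), 95), (np.float64(0.041), 118), (np.float64(0.039), 140), (np.float64(0.037), 175), (np.float64(0.034), 210), (np.float64(0.032), 217), (np.float64(0.03), 202), (np.float64(0.028), 177), (np.float64(0.026), 185), (np.float64(0.024), 212), (np.float64(0.022), 220), (np.float64(0.02), 212), (np.float64(0.018), 187), (np.float64(0.016), 1
[... 1944 characters left out ...]
np.float64(0.299), 174), (np.float64(0.297), 174), (np.float64(0.295), 178), (np.float64(0.293), 178), (np.float64(0.291), 179), (np.float64(0.289), 177), (np.float64(0.287), 172), (np.float64(0.285), 163), (np.float64(0.283), 164), (np.float64(0.281), 191), (np.float64(0.279), 214), (np.float64(0.276), 213), (np.float64(0.274), 188), (np.float64(0.272), 167), (np.float64(0.27), 187), (np.float64(0.268), 213), (np.float64(0.266), 216), (np.float64(0.264), 199), (np.float64(0.262), 174), (np.float64(0.26), 161), (np.float64(0.258), 159), (np.float64(0.256), 156), (np.float64(0.254), 150)]
0.220989435502112 [ 0.39596599  1.04728627 -2.90856003]
ROW [  58.3 -245.3   24. ] [-0.003  0.     0.11 ]
```

Mark lines lie on top at y = 0.0275, 0.1655 and 0.272 for a, b and c. I lower the block just ahead of bar a.

Emit:
carry_out --deltas "15 -60 5 0 0 0.03 1; 30 -120 10 0 0 0.06 1; 45 -180 20 0 0 0.1 1; 61 -245 24 0 0 0.11 1; 61 -245 24 0 0 0.11 1; 61 -245 24 0 0 0.11 1"

```text
time_s: 42.72
eef_pos: [0.5817, 0.0102, 0.0985]
eef_rot: [-0.002, 1.0, 0.001, -0.002]
wrist_force: [1.1, 0.4, -2.1]
opening: 0.225
grasp_force: 59.6
```

Emit:
carry_out --deltas "0 0 15 0 0 0 1; 0 0 25 0 0 0 1; 0 0 28 0 0 0 1; 0 0 28 0 0 0 1"

```text
time_s: 43.22
eef_pos: [0.5828, 0.0093, 0.0722]
eef_rot: [-0.002, 1.0, -0.0, -0.0]
wrist_force: [0.2, 1.0, -1.5]
opening: 0.223
grasp_force: 59.6
```

Emit:
carry_out --deltas "0 0 1 0 0 0 1; 0 0 2 0 0 0 1; 0 0 2 0 0 0 1"

```text
time_s: 43.6
eef_pos: [0.5831, 0.0099, 0.0708]
eef_rot: [-0.002, 1.0, 0.0, 0.0]
wrist_force: [-0.3, 0.6, -2.5]
opening: 0.227
grasp_force: 59.6
```

Emit:
carry_out --deltas "0 0 0.7 0 0 0 1; 0 0 0.7 0 0 0 1"

```text
time_s: 43.85
eef_pos: [0.583, 0.0099, 0.0699]
eef_rot: [-0.002, 1.0, -0.0, -0.0]
wrist_force: [-0.1, -0.6, -2.6]
opening: 0.223
grasp_force: 59.6
```

Emit:
carry_out --deltas "0 0 0.6 0 0 0 1; 0 0 0.6 0 0 0 1"

```text
time_s: 44.1
eef_pos: [0.5829, 0.0099, 0.0693]
eef_rot: [-0.002, 1.0, -0.0, -0.0]
wrist_force: [-0.1, 0.5, -1.9]
opening: 0.222
grasp_force: 59.6
```

Emit:
carry_out --deltas "0 0 0.5 0 0 0 1; 0 0 0.5 0 0 0 1"

```text
time_s: 44.35
eef_pos: [0.5831, 0.0098, 0.069]
eef_rot: [-0.002, 1.0, -0.0, 0.0]
wrist_force: [-2.5, 0.2, 0.7]
opening: 0.226
grasp_force: 60.0
```

Emit:
carry_out --deltas "0 0 0.2 0 0 0 1; 0 -4 0.2 0 0 0 1; 0 -9 0.2 0 0 0 1; 0 -14 0.2 0 0 0 1; 0 -18 0.2 0 0 0 1"

```text
time_s: 44.98
eef_pos: [0.5841, 0.0266, 0.0727]
eef_rot: [-0.0, 1.0, 0.0, 0.001]
wrist_force: [-12.5, -4.1, 30.4]
opening: 0.222
grasp_force: 64.1
```

Emit:
carry_out --deltas "0 -4 0 0 0 0 1; 0 -8 0 0 0 0 1; 0 -13 0 0 0 0 1; 0 -17 0 0 0 0 1"

```text
time_s: 45.48
eef_pos: [0.5834, 0.0456, 0.0692]
eef_rot: [-0.002, 1.0, 0.0, 0.001]
wrist_force: [0.3, 0.3, -1.8]
opening: 0.222
grasp_force: 59.6
```

The force peaked at about 30 N mid-stroke, more than light. I lift off and check how the block sits in the grip.

Emit:
carry_out --deltas "0 0 -20 0 0 0 1; 0 0 -40 0 0 0 1; 0 0 -40 0 0 0 1"

```text
time_s: 45.85
eef_pos: [0.5851, 0.0443, 0.1117]
eef_rot: [-0.001, 1.0, -0.0, 0.003]
wrist_force: [-0.6, 0.2, -2.4]
opening: 0.225
grasp_force: 59.7
```

```bash
python3 -c "
from h import *
o=obs(); print(o['eef_pos'],o['wrist_force'],o['torque'],o['opening'])
im,K,E=cam('wrist'); cv2.imwrite('pics/w16.png',im)
M=T()
P=lambda x,y,z:proj(K,E,(M@[x,y,z,1])[:3])
for x in (.055,-.055):
  for y in (.03,-.03): print('exp base top',x,y,P(x,y,.0064).round(0),'bottom',P(x,y,.0224).round(0))
for x in (.042,-.042): print('ridge top',x,P(x,.010,-.0276).round(0),P(x,-.010,-.0276).round(0))
h=cv2.cvtColor(im,cv2.COLOR_BGR2HSV)
for u in (260,290,323,350,380): print(u,[tuple(int(k) for k in im[r,u]) for r in range(90,300,6)])
" | sed 's/array//g'
```

```text
[0.58513538 0.04428709 0.11172843] [-0.63129933  0.15112379 -2.44960574] [ 0.02165058  0.02242025 -0.04860665] 0.22476275691169154
exp base top 0.055 0.03 [387. 155.] bottom [381. 150.]
exp base top 0.055 -0.03 [258. 155.] bottom [264. 150.]
exp base top -0.055 0.03 [374. 345.] bottom [371. 326.]
exp base top -0.055 -0.03 [270. 345.] bottom [274. 326.]
ridge top 0.042 [348. 206.] [296. 206.]
ridge top -0.042 [344. 377.] [301. 377.]
260 [(103, 164, 210), (101, 163, 208), (101, 166, 211), (104, 165, 212), (100, 162, 208), (99, 162, 207), (100, 95, 91), (211, 211, 211), (242, 240, 238), (242, 240, 238), (130, 131, 130), (126, 128, 127), (128, 128, 128), (133, 133, 133), (71, 71, 71), (54, 54, 55), (44, 44, 44), (21, 20, 20), (22, 23, 22), (23, 23, 21), (26, 25, 23), (26, 25, 25), (25, 24, 24), (23, 23, 22), (22, 18, 20), (18, 19, 19), (21, 20, 19), (20, 20, 19), (13, 14, 13), (12, 12, 10), (67, 65, 66), (108, 107, 109), (108, 108, 110), (111, 109, 111), (115, 115, 117)]
290 [(107, 169, 215), (105, 168, 215), (107, 170, 216), (103, 169, 213), (40, 44, 47), (54, 56, 57), (104, 98, 93), (1
[... 1402 characters left out ...]
 222, 222), (99, 101, 99), (68, 69, 67), (70, 68, 66), (60, 59, 58), (58, 56, 55), (43, 44, 43), (21, 21, 21), (17, 13, 14), (15, 16, 16)]
380 [(46, 45, 45), (44, 44, 45), (50, 50, 51), (50, 48, 49), (48, 49, 49), (49, 49, 49), (47, 48, 49), (92, 94, 93), (241, 240, 238), (242, 241, 238), (241, 241, 238), (216, 216, 215), (229, 228, 227), (241, 240, 238), (241, 240, 238), (241, 240, 238), (241, 240, 238), (242, 241, 239), (242, 241, 239), (241, 240, 238), (238, 237, 236), (223, 224, 224), (221, 221, 222), (218, 219, 219), (213, 215, 214), (206, 206, 206), (207, 208, 208), (111, 112, 113), (137, 138, 137), (109, 119, 128), (75, 90, 102), (60, 58, 57), (60, 61, 62), (66, 66, 66), (22, 22, 21)]
```

```bash
python3 -c "
from h import *
im=cv2.imread('pics/w16.png'); m=vision.camera_model('wrist'); K=np.array(m['K']); E=np.linalg.inv(np.array(m['hand_eye']))
print([int(im[r,323,2]) for r in range(140,222)])
print([int(im[r,370,2]) for r in range(140,170)])
for p in (0,5,10,15,-5,-10):
  Rp=R.from_rotvec([0,np.deg2rad(p),0]).as_matrix(); c=np.array([0,0,-.019])
  f=lambda x,z:round(proj(K,E,Rp@(np.array([x,0,z])-c)+c)[1],1)
  print(p,'bb',f(.055,.0224),'bt',f(.055,.0064),'rb',f(.042,.0064),'rt',f(.042,-.0276))
"
```

```text
[238, 238, 238, 238, 238, 236, 229, 212, 116, 92, 93, 92, 90, 90, 88, 90, 88, 86, 86, 94, 126, 197, 223, 236, 238, 238, 239, 238, 238, 238, 239, 238, 238, 238, 238, 238, 237, 238, 238, 238, 238, 238, 238, 238, 238, 238, 238, 237, 231, 189, 91, 67, 69, 70, 69, 70, 71, 72, 75, 73, 73, 73, 76, 82, 82, 83, 83, 85, 98, 109, 121, 130, 143, 153, 157, 159, 164, 166, 169, 170, 176, 178]
[238, 236, 223, 219, 236, 238, 236, 227, 224, 224, 224, 221, 217, 214, 214, 213, 195, 118, 89, 93, 130, 193, 223, 237, 238, 238, 238, 238, 238, 238]
0 bb 148.1 bt 153.9 rb 181.1 rt 204.9
5 bb 142.9 bt 151.4 rb 178.9 rt 210.5
10 bb 138.3 bt 149.8 rb 177.4 rt 217.2
15 bb 134.4 bt 149.2 rb 176.7 rt 224.9
-5 bb 153.9 bt 157.1 rb 183.9 rt 200.2
-10 bb 160.2 bt 161.0 rb 187.2 rt 196.6
```

Emit:
carry_out --deltas "0 50 -20 0 0 0 1; 0 100 -40 0 0 0 1; 0 150 -40 0 0 0 1; -100 180 -40 0 0 0 1; -130 200 -40 0 0 0 1; -130 200 -40 0 0 0 1"

```text
time_s: 46.65
eef_pos: [0.4494, -0.1558, 0.1468]
eef_rot: [-0.002, 1.0, -0.001, -0.002]
wrist_force: [0.6, 0.5, -1.7]
opening: 0.222
grasp_force: 59.9
```

```bash
python3 -c "
from h import *
print(T().round(4)[:3,3],obs()['wrist_force'])
im,K,E=cam('top'); cv2.imwrite('pics/t17.png',im); im0=cv2.imread('pics/t12.png')
for n,i in (('now',im),('t12',im0)):
  g=i.mean(2).astype(int)
  for vv in (165,170,177,184,190): print(n,vv,[int(g[vv,k]) for k in range(258,290)])
print(ray(K,E,(258,177),.047),ray(K,E,(289,177),.047))
im,K,E=cam('side'); cv2.imwrite('pics/s17.png',im); g=im.mean(2).astype(int)
for x in (.565,.583,.60):
  u,v=proj(K,E,(x,.0275,.047)); u=int(u); v=int(v); print('side',x,u,v,[int(g[r,u]) for r in range(v-12,v+14)])
"
```

```text
[ 0.4494 -0.1558  0.1468] [ 0.59243279  0.46843749 -1.66778652]
now 165 [63, 82, 95, 117, 159, 196, 216, 221, 221, 220, 220, 217, 206, 182, 161, 152, 143, 119, 83, 65, 61, 60, 59, 49, 43, 42, 45, 45, 49, 68, 124, 187]
now 170 [55, 71, 86, 115, 158, 198, 217, 222, 223, 223, 222, 219, 208, 183, 162, 153, 142, 118, 83, 59, 50, 49, 51, 50, 50, 48, 49, 49, 53, 70, 124, 186]
now 177 [57, 73, 88, 115, 159, 199, 220, 223, 224, 224, 223, 222, 214, 190, 168, 154, 145, 121, 84, 57, 49, 49, 49, 51, 46, 49, 49, 51, 55, 83, 140, 193]
now 184 [58, 78, 95, 120, 160, 200, 221, 226, 226, 226, 226, 225, 216, 193, 167, 157, 148, 128, 92, 63, 46, 48, 50, 49, 51, 49, 51, 52, 58, 98, 158, 197]
now 190 [56, 76, 89, 112, 157, 201, 222, 227, 227, 227, 227, 225, 216, 193, 170, 158, 150, 128, 93, 62, 51, 50, 52, 53, 55, 50, 54, 55, 70, 117, 181, 210]
t12 165 [50, 50, 49, 49, 50, 50, 50, 46, 65, 92, 117, 139, 175, 203, 208, 187, 168, 180, 206, 213, 199, 173, 156, 149, 131, 103, 68, 49, 49, 66, 123, 187]
t12 170 [50, 49, 49, 50, 51, 49, 47, 47, 65, 95, 115, 137, 173, 204, 214, 194, 171, 177, 205, 214, 201, 176, 1
[... 300 characters left out ...]
11, 185, 163, 156, 145, 118, 79, 52, 57, 99, 158, 197]
t12 190 [50, 48, 50, 48, 49, 51, 51, 50, 63, 94, 116, 139, 175, 205, 209, 184, 160, 165, 195, 214, 211, 189, 166, 157, 145, 120, 80, 59, 68, 117, 179, 209]
[0.57998846 0.06183669 0.047     ] [ 0.57985521 -0.00342656  0.047     ]
side 0.565 317 180 [75, 76, 76, 77, 87, 134, 205, 239, 246, 245, 235, 224, 220, 219, 219, 217, 201, 160, 115, 85, 72, 68, 71, 75, 85, 110]
side 0.583 324 178 [70, 73, 75, 76, 80, 106, 173, 230, 244, 245, 239, 227, 219, 217, 217, 216, 207, 179, 134, 96, 76, 70, 72, 75, 77, 82]
side 0.6 330 177 [234, 219, 167, 117, 92, 117, 186, 233, 244, 243, 235, 223, 217, 216, 215, 213, 197, 158, 113, 86, 75, 73, 77, 78, 78, 88]
```

Bar a has rolled one flat toward +y, so it was not gripped. My hammer sat slightly low and to the −x side, and must have stopped against the rail or plate edge, not on a tight wedge. I put the block back, re-roll bar a toward −y and tap again with the hammer higher and better centred.

Emit:
carry_out --deltas "30 25 0 0 0 0 1; 65 55 0 0 0 0 1; 100 83 10 0 0 0 1; 101 83 50 0 0 0 1; 101 83 90 0 0 0 1; 101 83 112 0 0 0 1; 101 83 119 0 0 0 1; 101 83 120 0 0 0 1; 101 83 120 0 0 0 1"

```text
time_s: 47.88
eef_pos: [0.5551, -0.2384, 0.0291]
eef_rot: [-0.001, 1.0, 0.0, 0.001]
wrist_force: [-0.5, -0.8, -2.4]
opening: 0.222
grasp_force: 59.8
```

Emit:
carry_out --deltas "0 0 0 0 0 0 0.5; 0 0 0 0 0 0 0.5; 0 0 0 0 0 0 0.5; 0 0 0 0 0 0 0.5; 0 0 -40 0 0 0 0.5; 0 0 -100 0 0 0 1; 0 0 -120 0 0 0 1"

```text
time_s: 48.75
eef_pos: [0.556, -0.2397, 0.1523]
eef_rot: [0.0, 1.0, -0.0, 0.003]
wrist_force: [0.4, -0.7, 0.4]
opening: 0.084
grasp_force: 0.0
```

```bash
python3 -c "
from h import *
print(T().round(4)[:3,3])
row([.583,.105,.14],rot(90))
im,K,E=cam('wrist'); mattools(im,K,E,.031,.053)"
```

```text
[ 0.556  -0.2397  0.1523]
ROW [  26.9 -344.7   12.2] [ 0.005 -0.004 -1.571]
wood 2361 [(array([ 0.5936, -0.2384]), array([ 0.5009, -0.2382])), (array([ 0.5973, -0.2385]), array([ 0.5123, -0.2384]))] w/l px 24.0 102.0
wood 2851 [(array([ 0.4577, -0.3282]), array([ 0.5684, -0.3299])), (array([ 0.4727, -0.3208]), array([ 0.5742, -0.3224]))] w/l px 26.79148 113.73985
wood 70 [(array([ 0.4531, -0.2324]), array([ 0.4531, -0.2477])), (array([ 0.4684, -0.2331]), array([ 0.4684, -0.2471]))] w/l px 4.0 16.0
wood 454 [(array([ 0.4531, -0.2831]), array([ 0.4531, -0.371 ])), (array([ 0.4684, -0.2795]), array([ 0.4685, -0.3601]))] w/l px 4.0 92.0
```

Emit:
carry_out --deltas "27 -345 12 0 0 -1.571 1; 27 -345 12 0 0 -1.571 1; 27 -345 12 0 0 -1.571 1; 27 -345 12 0 0 -1.571 1; 27 -345 12 0 0 -1.571 1; 27 -345 12 0 0 -1.571 1; 27 -345 12 0 0 -1.571 1; 27 -345 12 0 0 -1.571 1; 27 -345 12 0 0 -1.571 1; 27 -345 12 0 0 -1.571 1"

```text
time_s: 50.05
eef_pos: [0.58, 0.1067, 0.1353]
eef_rot: [-0.002, 0.707, 0.707, 0.0]
wrist_force: [-0.7, -0.2, -0.5]
opening: 0.003
grasp_force: 0.0
```

Emit:
carry_out --deltas "0 0 50 0 0 0 1; -10 0 100 0 0 0 1; -15 0 116 0 0 0 1; -20 0 116.5 0 0 0 1; -24 0 116.5 0 0 0 1; -28 0 116.5 0 0 0 1;  -28 0 116.5 0 0 0 1"

```text
time_s: 50.92
eef_pos: [0.5815, 0.0787, 0.0211]
eef_rot: [-0.001, 0.707, 0.707, 0.002]
wrist_force: [0.2, 0.0, -0.7]
opening: -0.001
grasp_force: 0.0
```

Emit:
carry_out --deltas "-1 0 0 0 0 0 1; -2 0 0 0 0 0 1; -2 0 0 0 0 0 1"

```text
time_s: 51.3
eef_pos: [0.581, 0.0771, 0.0203]
eef_rot: [-0.001, 0.707, 0.707, 0.001]
wrist_force: [1.2, 0.1, 0.7]
opening: -0.001
grasp_force: 0.0
```

Emit:
carry_out --deltas "-1 0 0 0 0 0 1; -2 0 0 0 0 0 1; -2 0 0 0 0 0 1"

```text
time_s: 51.68
eef_pos: [0.581, 0.0749, 0.0203]
eef_rot: [-0.001, 0.707, 0.707, 0.001]
wrist_force: [-0.1, 0.6, 0.3]
opening: 0.001
grasp_force: 0.0
```

Emit:
carry_out --deltas "-1 0 0 0 0 0 1; -2 0 -2 0 0 0 1; -2 0 -2 0 0 0 1"

```text
time_s: 52.05
eef_pos: [0.581, 0.073, 0.0225]
eef_rot: [-0.001, 0.707, 0.707, 0.001]
wrist_force: [-0.1, -0.3, 0.1]
opening: -0.002
grasp_force: 0.3
```

Emit:
carry_out --deltas "-1 0 0 0 0 0 1; -1.5 0 0 0 0 0 1; -1.5 0 0 0 0 0 1"

```text
time_s: 52.42
eef_pos: [0.581, 0.0717, 0.0224]
eef_rot: [-0.001, 0.707, 0.707, 0.001]
wrist_force: [0.0, 3.2, 1.6]
opening: 0.004
grasp_force: 1.6
```

Contact found. Now the arc.

Emit:
carry_out --deltas "-1 0 -2 0 0 0 1; -2 0 -3 0 0 0 1; -4 0 -4 0 0 0 1; -7 0 -6 0 0 0 1; -10 0 -7 0 0 0 1; -13 0 -7 0 0 0 1; -13 0 -7 0 0 0 1"

```text
time_s: 53.3
eef_pos: [0.5816, 0.0584, 0.0299]
eef_rot: [-0.001, 0.707, 0.707, 0.002]
wrist_force: [0.1, 3.9, 4.3]
opening: 0.002
grasp_force: 2.4
```

Emit:
carry_out --deltas "8 0 0 0 0 0 1; 20 0 -10 0 0 0 1; 25 0 -70 0 0 0 1; 25 0 -130 0 0 0 1; 25 0 -180 0 0 0 0.8; 25 0 -180 0 0 0 0.5"

```text
time_s: 54.05
eef_pos: [0.584, 0.0834, 0.2155]
eef_rot: [0.003, 0.707, 0.707, 0.004]
wrist_force: [0.8, -0.9, -0.7]
opening: 0.399
grasp_force: 0.0
```

```bash
python3 -c "
from h import *
im,K,E=cam('top'); g=im.mean(2).astype(int)
for vv in (165,170,177,184,190): print(vv,[int(g[vv,k]) for k in range(258,290)])
im,K,E=cam('side'); g=im.mean(2).astype(int)
for x in (.565,.583,.60):
  u,v=proj(K,E,(x,.0275,.047)); u=int(u); v=int(v); print('side',x,u,v,[int(g[r,u]) for r in range(v-12,v+14)])
row([.542,-.330,.15],rot(0)); row([.542,-.330,.012],rot(0))"
```

```text
165 [49, 50, 53, 51, 50, 51, 49, 59, 86, 127, 157, 169, 157, 136, 136, 156, 169, 170, 168, 166, 166, 165, 155, 128, 85, 53, 44, 44, 45, 66, 124, 192]
170 [52, 52, 51, 51, 53, 51, 50, 51, 71, 103, 141, 162, 156, 136, 129, 151, 167, 173, 170, 168, 168, 167, 159, 138, 99, 66, 46, 45, 46, 66, 125, 189]
177 [50, 51, 51, 51, 51, 50, 49, 53, 77, 114, 148, 167, 159, 142, 135, 153, 169, 170, 169, 169, 171, 169, 166, 151, 117, 76, 50, 47, 51, 77, 135, 190]
184 [49, 50, 51, 51, 51, 49, 50, 51, 73, 110, 147, 169, 169, 149, 139, 156, 171, 173, 172, 171, 172, 171, 166, 148, 114, 75, 51, 45, 54, 90, 150, 192]
190 [51, 50, 50, 50, 51, 51, 48, 48, 61, 96, 139, 161, 152, 126, 112, 130, 157, 172, 174, 173, 172, 172, 166, 150, 116, 77, 54, 54, 69, 115, 177, 207]
side 0.565 317 180 [72, 72, 72, 73, 72, 73, 73, 79, 110, 147, 175, 201, 220, 225, 227, 228, 227, 224, 205, 160, 119, 99, 86, 72, 67, 84]
side 0.583 324 178 [66, 69, 70, 72, 73, 73, 73, 75, 92, 130, 166, 187, 209, 221, 225, 225, 226, 225, 215, 177, 132, 106, 94, 79, 70, 74]
side 0.6 330 177 [223, 204, 155, 112, 83, 66, 62, 68, 102, 144, 172, 197, 215, 222, 224, 224, 224, 221, 202, 156, 117, 99, 87, 74, 70, 80]
ROW [-413.5  -39.2   58.7] [-0.002 -0.003  1.571]
ROW [-413.9  -39.4  196.7] [-0.002 -0.003  1.571]
```

Bar a is stuck about 20° short of flat (line at u=271.5, expected 274), so the clamp already grips it somewhat. I push it the last few millimetres.

Emit:
carry_out --deltas "0 -2 60 0 0 0 1; 0 -2 100 0 0 0 1; 0 -2 140 0 0 0 1; 0 -2 180 0 0 0 1; 0 -2 192 0 0 0 1; -10 -2 192 0 0 0 1; -18 -2 192 0 0 0 1; -23 -2 192 0 0 0 1; -26 -2 192 0 0 0 1; -28 -2 192 0 0 0 1; -28.5 -2 192 0 0 0 1"

```text
time_s: 55.52
eef_pos: [0.579, 0.0553, 0.0174]
eef_rot: [-0.001, 0.707, 0.707, 0.001]
wrist_force: [-1.5, 3.5, 3.6]
opening: -0.001
grasp_force: 1.7
```

Emit:
carry_out --deltas "0 0 0 0 0 0 1; 10 0 0 0 0 0 1; 25 0 -50 0 0 0 1; 60 0 -110 0 0 0 1; 110 0 -170 0 0 0 1; 150 0 -190 0 0 0 0.5;  150 0 -190 0 0 0 0.5"

```text
time_s: 56.4
eef_pos: [0.5805, 0.2081, 0.2116]
eef_rot: [0.001, 0.706, 0.709, 0.004]
wrist_force: [0.2, 0.2, 0.4]
opening: 0.417
grasp_force: 0.0
```

```bash
python3 -c "
from h import *
im,K,E=cam('top'); g=im.mean(2).astype(int); cv2.imwrite('pics/t18.png',im)
for vv in (165,170,177,184,190): print(vv,[int(g[vv,k]) for k in range(258,290)])
# rail / wedge / plate geometry
print('wedge head', [int(x) for x in g[214,270:320]]); print([int(x) for x in g[200:240,285]]); print([int(x) for x in g[200:240,296]])
print(ray(K,E,(270,214),.047),ray(K,E,(320,214),.047),ray(K,E,(285,200),.04),ray(K,E,(285,240),.04))
row([.542,-.330,.15],rot(0)); row([.542,-.330,.012],rot(0))"
```

```text
165 [53, 51, 52, 50, 51, 52, 52, 52, 49, 65, 95, 118, 140, 177, 208, 215, 197, 171, 178, 203, 214, 203, 176, 161, 156, 146, 119, 80, 53, 68, 127, 193]
170 [51, 52, 53, 51, 52, 53, 54, 49, 47, 58, 85, 104, 126, 164, 202, 215, 200, 177, 183, 210, 219, 210, 186, 166, 157, 148, 118, 80, 55, 72, 127, 190]
177 [46, 47, 45, 44, 47, 47, 45, 46, 47, 56, 76, 97, 118, 148, 179, 190, 182, 168, 183, 212, 221, 214, 190, 169, 160, 149, 120, 81, 58, 86, 144, 197]
184 [43, 46, 44, 47, 43, 44, 44, 47, 47, 56, 79, 96, 114, 143, 175, 191, 183, 161, 165, 199, 220, 217, 196, 173, 162, 151, 125, 87, 68, 101, 162, 203]
190 [45, 42, 45, 46, 44, 47, 46, 42, 45, 52, 71, 94, 112, 142, 172, 181, 162, 136, 133, 161, 198, 210, 195, 171, 161, 153, 126, 90, 76, 121, 185, 213]
wedge head [162, 163, 162, 162, 161, 164, 162, 163, 162, 161, 154, 147, 166, 207, 228, 235, 235, 235, 228, 194, 131, 80, 60, 62, 67, 68, 70, 73, 70, 69, 68, 65, 64, 62, 61, 61, 60, 60, 61, 62, 60, 62, 59, 57, 60, 61, 64, 63, 66, 66]
[190, 189, 190, 188, 190, 203, 220, 228, 231, 231, 232, 233, 233, 234, 235, 234, 234, 234, 234, 233, 228, 209, 191, 219, 234, 237, 237, 236, 224, 174, 107, 70, 62, 63, 64, 64, 60, 64, 66, 67]
[72, 78, 77, 76, 73, 74, 73, 73, 75, 75, 74, 71, 69, 71, 70, 71, 70, 68, 71, 70, 69, 71, 71, 68, 67, 62, 64, 61, 61, 58, 57, 60, 60, 62, 67, 73, 73, 76, 79, 80]
[0.50167297 0.03620755 0.047     ] [ 0.5012066  -0.06851211  0.047     ] [0.53173752 0.0052783  0.04      ] [0.4473521  0.00512016 0.04      ]
ROW [-536.5  -39.5   57.6] [ 0.    -0.005  1.574]
ROW [-537.   -39.9  195.6] [ 0.    -0.005  1.574]
```

Bar a is back with its mark on top (line at u≈275, symmetric). The wedge face now stands flush with the rail end (y≈−0.005), which confirms the hammer was hitting the rail. This time I strike with the head shifted to +x and raised.

Emit:
carry_out --deltas "-537 -39 58 0 0 1.574 0.5; -537 -39 58 0 0 1.574 0.5; -537 -39 58 0 0 1.574 0.5; -537 -39 58 0 0 1.574 0.5; -537 -39 58 0 0 1.574 0.5; -537 -39 58 0 0 1.574 0.5; -537 -39 58 0 0 1.574 0.5; -537 -39 58 0 0 1.574 0.5; -537 -39 58 0 0 1.574 0.5; -537 -39 58 0 0 1.574 0.5; -537 -39 58 0 0 1.574 0.5; -537 -39 58 0 0 1.574 0.5"

```text
time_s: 57.95
eef_pos: [0.5398, -0.3311, 0.1475]
eef_rot: [-0.002, 1.0, -0.001, -0.0]
wrist_force: [0.7, -0.4, 0.4]
opening: 0.499
grasp_force: 0.0
```

```bash
python3 -c "
from h import *
print(T().round(4)[:3,3])
im,K,E=cam('wrist'); mattools(im,K,E,.031,.053)
row([.540,-.330,.012],rot(0))"
```

```text
[ 0.5398 -0.3311  0.1475]
wood 3433 [(array([ 0.5936, -0.2366]), array([ 0.5028, -0.2371])), (array([ 0.596 , -0.2447]), array([ 0.5129, -0.2452]))] w/l px 34.85377 106.17374
wood 2714 [(array([ 0.567 , -0.3333]), array([ 0.4575, -0.3335])), (array([ 0.5717, -0.3332]), array([ 0.4715, -0.3334]))] w/l px 24.0 117.0
wood 164 [(array([ 0.4519, -0.2174]), array([ 0.452 , -0.2527])), (array([ 0.4664, -0.2272]), array([ 0.4665, -0.2595]))] w/l px 4.0 38.0
wood 512 [(array([ 0.4515, -0.2908]), array([ 0.4517, -0.3706])), (array([ 0.4661, -0.2943]), array([ 0.4662, -0.3673]))] w/l px 5.0 86.0
ROW [ -0.   -0.6 135.8] [-0.004  0.    -0.001]
```

Emit:
carry_out --deltas "0 2 55 0 0 0 0.5; 0 2 100 0 0 0 0.5; 0 2 125 0 0 0 0.5; 0 2 134 0 0 0 0.5; 0 2 134 0 0 0 0.5; 0 2 134 0 0 0 1; 0 2 134 0 0 0 1; 0 2 134 0 0 0 1; 0 2 134 0 0 0 1; 0 2 134 0 0 0 1"

```text
time_s: 59.25
eef_pos: [0.5412, -0.3347, 0.016]
eef_rot: [-0.001, 1.0, -0.002, 0.001]
wrist_force: [0.2, 2.0, 7.2]
opening: 0.215
grasp_force: 60.6
```

Emit:
carry_out --deltas "0 0 -20 0 0 0 1; 0 0 -60 0 0 0 1; 0 0 -100 0 0 0 1; -25 -55 -100 0 0 0 1; -50 -110 -100 0 0 0 1; -74 -165 -100 0 0 0 1; -74 -220 -100 0 0 0 1; -74 -233 -100 0 0 0 1; -74 -233 -50 0 0 0 1; -74 -233 -18 0 0 0 1; -74 -233 -18 0 0 0 1"

```text
time_s: 60.62
eef_pos: [0.465, -0.1005, 0.0312]
eef_rot: [-0.003, 1.0, -0.002, -0.002]
wrist_force: [-0.3, -0.0, -1.4]
opening: 0.213
grasp_force: 59.6
```

```bash
python3 -c "
from h import *
print(T().round(4)[:3,3],obs()['opening'])
im,K,E=cam('wrist'); g=im.mean(2).astype(int); t=T()[:3,3]
for u in (270,300,360): print(u,[int(x) for x in g[150:240:3,u]])
print([int(x) for x in g[195,200:450:5]])
for r in range(150,240,10): print(r,ray(K,E,(300,r),.038)[0].round(4),end=' ')"
```

```text
[ 0.465  -0.1005  0.0312] 0.21325199609585166
270 [66, 64, 63, 59, 71, 83, 88, 91, 96, 100, 104, 106, 109, 112, 115, 121, 116, 111, 110, 108, 104, 100, 91, 87, 84, 59, 72, 72, 65, 63]
300 [66, 65, 66, 58, 71, 82, 84, 91, 93, 97, 103, 110, 114, 117, 119, 125, 121, 112, 111, 106, 104, 100, 91, 89, 86, 69, 62, 62, 62, 62]
360 [75, 75, 63, 55, 67, 76, 83, 85, 89, 94, 100, 109, 114, 121, 126, 136, 130, 122, 116, 111, 108, 103, 96, 95, 91, 67, 72, 70, 46, 56]
[62, 61, 67, 59, 64, 37, 49, 55, 60, 65, 70, 71, 53, 118, 121, 120, 121, 122, 122, 124, 125, 125, 126, 126, 128, 129, 128, 130, 130, 132, 132, 133, 136, 135, 135, 135, 129, 45, 77, 80, 81, 79, 76, 76, 90, 172, 171, 173, 177, 179]
150 0.5242 160 0.5199 170 0.5156 180 0.5112 190 0.5067 200 0.5021 210 0.4974 220 0.4925 230 0.4876
```

Emit:
carry_out --deltas "2 -15 -3 0 0 0 1; 2 -30 -3 0 0 0 1; 2 -45 -3 0 0 0 1; 2 -45 -3 0 0 0 1; 2 -54 -3 0 0 0 1; 2 -60 -3 0 0 0 1"

```text
time_s: 61.42
eef_pos: [0.4687, -0.0412, 0.036]
eef_rot: [-0.001, 1.0, -0.001, -0.0]
wrist_force: [-2.7, -10.5, -1.3]
opening: 0.214
grasp_force: 60.0
```

Emit:
carry_out --deltas "0 12 0 0 0 0 1; 0 12 0 0 0 0 1; 0 3 0 0 0 0 1; 0 -2 0 0 0 0 1"

```text
time_s: 61.92
eef_pos: [0.4686, -0.0394, 0.0359]
eef_rot: [-0.001, 1.0, -0.001, -0.0]
wrist_force: [-4.5, -13.3, -0.7]
opening: 0.213
grasp_force: 60.0
```

Emit:
carry_out --deltas "0 12 0 0 0 0 1; 0 12 0 0 0 0 1; 0 3 0 0 0 0 1; 0 -2 0 0 0 0 1"

```text
time_s: 62.42
eef_pos: [0.4686, -0.0377, 0.036]
eef_rot: [-0.0, 1.0, -0.001, -0.0]
wrist_force: [-5.4, -16.2, -0.9]
opening: 0.214
grasp_force: 60.1
```

Emit:
carry_out --deltas "0 12 0 0 0 0 1; 0 12 0 0 0 0 1; 0 3 0 0 0 0 1; 0 -1.5 0 0 0 0 1"

```text
time_s: 62.92
eef_pos: [0.4686, -0.0366, 0.0361]
eef_rot: [0.0, 1.0, -0.001, -0.001]
wrist_force: [-6.0, -19.5, -1.2]
opening: 0.216
grasp_force: 60.3
```

Emit:
carry_out --deltas "0 12 0 0 0 0 1; 0 12 0 0 0 0 1; 0 3 0 0 0 0 1; 0 -1 0 0 0 0 1; 0 -1 0 0 0 0 1"

```text
time_s: 63.55
eef_pos: [0.4687, -0.036, 0.0361]
eef_rot: [0.0, 1.0, -0.001, -0.0]
wrist_force: [-4.0, -15.0, -1.8]
opening: 0.214
grasp_force: 60.2
```

Emit:
carry_out --deltas "0 12 0 0 0 0 1; 0 12 0 0 0 0 1; 0 3 0 0 0 0 1; 0 -0.5 0 0 0 0 1; 0 -0.5 0 0 0 0 1"

```text
time_s: 64.18
eef_pos: [0.4687, -0.0356, 0.0361]
eef_rot: [0.001, 1.0, -0.001, -0.0]
wrist_force: [-4.7, -15.0, -1.8]
opening: 0.213
grasp_force: 60.3
```

Emit:
carry_out --deltas "0 12 0 0 0 0 1; 0 12 0 0 0 0 1; 0 3 0 0 0 0 1; 0 -1.2 0 0 0 0 1; 0 -1.2 0 0 0 0 1"

```text
time_s: 64.8
eef_pos: [0.4687, -0.0347, 0.0362]
eef_rot: [0.001, 1.0, -0.001, -0.0]
wrist_force: [-5.4, -17.7, -1.7]
opening: 0.217
grasp_force: 60.5
```

Emit:
carry_out --deltas "0 12 0 0 0 0 1; 0 12 0 0 0 0 1; 0 3 0 0 0 0 1; 0 -0.8 0 0 0 0 1; 0 -0.8 0 0 0 0 1"

```text
time_s: 65.42
eef_pos: [0.4686, -0.0342, 0.0362]
eef_rot: [0.001, 1.0, -0.001, -0.0]
wrist_force: [-5.3, -18.6, -1.7]
opening: 0.216
grasp_force: 60.7
```

Emit:
carry_out --deltas "0 12 0 0 0 0 1; 0 12 0 0 0 0 1; 0 3 0 0 0 0 1; 0 -0.5 0 0 0 0 1; 0 -0.5 0 0 0 0 1"

```text
time_s: 66.05
eef_pos: [0.4686, -0.0339, 0.0362]
eef_rot: [0.001, 1.0, -0.001, -0.001]
wrist_force: [-6.5, -20.9, -2.0]
opening: 0.215
grasp_force: 60.9
```

Emit:
carry_out --deltas "0 15 0 0 0 0 1; 0 50 -10 0 0 0 1; 0 96 -75 0 0 0 1; 0 96 -75 0 0 0 1; 0 96 -75 0 0 0 1"

```text
time_s: 66.68
eef_pos: [0.4692, -0.1274, 0.1111]
eef_rot: [-0.001, 1.0, -0.002, 0.001]
wrist_force: [0.9, 1.2, -2.7]
opening: 0.214
grasp_force: 60.8
```

```bash
python3 -c "
from h import *
print(T().round(4)[:3,3])
im,K,E=cam('wrist'); cv2.imwrite('pics/w20.png',im); g=im.mean(2).astype(int)
for n,x,z in (('wedge',.500,.047),('wedge2',.510,.047),('rail',.477,.038),('jaw',.528,.038),('fence',.632,.038)):
  out=[]
  for y in np.arange(-.045,.026,.003):
    u,v=proj(K,E,(x,y,z)); 
    if 0<=u<640 and 0<=v<400: out.append((round(float(y),3),int(g[int(v),int(u)])))
  print(n,out)
im,K,E=cam('top'); g=im.mean(2).astype(int)
print([int(x) for x in g[214,270:300]],[int(x) for x in g[210,270:300]],[int(x) for x in g[226,270:300]])
"
```

```text
[ 0.4692 -0.1274  0.1111]
wedge [(-0.045, 59), (-0.042, 60), (-0.039, 56), (-0.036, 59), (-0.033, 64), (-0.03, 78), (-0.027, 67), (-0.024, 72), (-0.021, 61), (-0.018, 58), (-0.015, 66), (-0.012, 53), (-0.009, 66), (-0.006, 68), (-0.003, 70), (0.0, 74), (0.003, 108), (0.006, 125), (0.009, 124), (0.012, 126), (0.015, 123), (0.018, 152), (0.021, 157), (0.024, 181)]
wedge2 [(-0.045, 64), (-0.042, 62), (-0.039, 68), (-0.036, 71), (-0.033, 68), (-0.03, 73), (-0.027, 65), (-0.024, 60), (-0.021, 60), (-0.018, 62), (-0.015, 73), (-0.012, 64), (-0.009, 97), (-0.006, 98), (-0.003, 104), (0.0, 119), (0.003, 216), (0.006, 229), (0.009, 227), (0.012, 228), (0.015, 212), (0.018, 195), (0.021, 195), (0.024, 196)]
rail [(-0.045, 62), (-0.042, 56), (-0.039, 59), (-0.036, 63), (-0.033, 57), (-0.03, 65), (-0.027, 58), (-0.024, 55), (-0.021, 61), (-0.018, 60), (-0.015, 57), (-0.012, 79), (-0.009, 78), (-0.006, 81), (-0.003, 145), (0.0, 178), (0.003, 151), (0.006, 150), (0.009, 150), (0.012, 150), (0.015, 151), (0.018, 149), (0.021, 143), (0.024, 114)]
jaw [(-0.045, 64), (-0.042, 62), (-0.039, 61), (-0.036, 63), (-0.033, 63), (-0.03, 69), (-0.027, 71), (-0.024, 85), (-0.021, 72), (-0.018, 74), (-0.015, 69), (-0.012, 58), (-0.009, 68), (-0.006, 59), (-0.003, 67), (0.0, 69), (0.003, 73), (0.006, 159), (0.009, 235), (0.012, 239), (0.015, 239), (0.018, 239), (0.021, 239), (0.024, 239)]
fence []
[180, 179, 178, 177, 175, 172, 166, 157, 140, 120, 115, 121, 123, 127, 129, 133, 132, 115, 89, 68, 60, 59, 58, 60, 64, 65, 67, 68, 69, 69] [184, 184, 185, 184, 184, 184, 182, 181, 171, 156, 164, 191, 211, 216, 220, 219, 207, 163, 110, 73, 61, 56, 58, 64, 70, 69, 70, 73, 72, 69] [156, 152, 150, 147, 136, 131, 128, 127, 137, 148, 152, 152, 153, 153, 153, 152, 156, 159, 157, 137, 98, 68, 59, 60, 62, 63, 59, 60, 63, 66]
```

The wedge face has moved on to y≈0.002, about 41 mm of travel, and is clear of the jaw end. I give a few more taps until it truly stops.

Emit:
carry_out --deltas "0 -40 20 0 0 0 1; 0 -70 75 0 0 0 1; 0 -84 75 0 0 0 1; 0 -84 75 0 0 0 1; 0 -93 75 0 0 0 1; 0 -96.5 75 0 0 0 1; 0 -96.5 75 0 0 0 1"

```text
time_s: 67.65
eef_pos: [0.4698, -0.0345, 0.0374]
eef_rot: [0.001, 1.0, -0.002, 0.001]
wrist_force: [-4.1, -18.2, -4.7]
opening: 0.216
grasp_force: 60.8
```

Emit:
carry_out --deltas "0 12 0 0 0 0 1; 0 12 0 0 0 0 1; 0 3 0 0 0 0 1; 0 -0.6 0 0 0 0 1; 0 -0.6 0 0 0 0 1"

```text
time_s: 68.28
eef_pos: [0.4694, -0.0334, 0.0368]
eef_rot: [0.002, 1.0, -0.001, 0.0]
wrist_force: [-4.5, -21.2, -2.2]
opening: 0.217
grasp_force: 61.4
```

Emit:
carry_out --deltas "0 12 0 0 0 0 1; 0 12 0 0 0 0 1; 0 3 0 0 0 0 1; 0 -0.4 0 0 0 0 1; 0 -0.4 0 0 0 0 1"

```text
time_s: 68.9
eef_pos: [0.4687, -0.0329, 0.0362]
eef_rot: [0.002, 1.0, -0.001, -0.0]
wrist_force: [-5.2, -22.5, -1.3]
opening: 0.218
grasp_force: 61.3
```

Emit:
carry_out --deltas "0 12 0 0 0 0 1; 0 12 0 0 0 0 1; 0 3 0 0 0 0 1; 0 -0.5 0 0 0 0 1; 0 -0.5 0 0 0 0 1"

```text
time_s: 69.53
eef_pos: [0.4686, -0.0325, 0.0362]
eef_rot: [0.002, 1.0, -0.001, -0.001]
wrist_force: [-5.7, -24.1, -2.6]
opening: 0.213
grasp_force: 61.4
```

Emit:
carry_out --deltas "0 12 0 0 0 0 1; 0 12 0 0 0 0 1; 0 3 0 0 0 0 1; 0 -0.1 0 0 0 0 1; 0 -0.1 0 0 0 0 1"

```text
time_s: 70.15
eef_pos: [0.4685, -0.0325, 0.0361]
eef_rot: [0.002, 1.0, -0.001, -0.001]
wrist_force: [-5.4, -24.8, -2.5]
opening: 0.215
grasp_force: 61.5
```

Emit:
carry_out --deltas "0 15 0 0 0 0 1; 0 50 -10 0 0 0 1; 0 96 -75 0 0 0 1; 0 96 -75 0 0 0 1; 0 96 -75 0 0 0 1"

```text
time_s: 70.78
eef_pos: [0.4692, -0.1252, 0.1111]
eef_rot: [-0.002, 1.0, -0.002, 0.001]
wrist_force: [0.0, -0.0, -1.8]
opening: 0.215
grasp_force: 61.3
```

```bash
python3 -c "
from h import *
print(T().round(4)[:3,3])
im,K,E=cam('wrist'); g=im.mean(2).astype(int)
for n,x,z in (('wedge2',.510,.047),('rail',.477,.038),('jaw',.528,.038)):
  print(n,[(round(float(y),4),int(g[int(proj(K,E,(x,y,z))[1]),int(proj(K,E,(x,y,z))[0])])) for y in np.arange(-.008,.014,.0015)])
im,K,E=cam('top'); g=im.mean(2).astype(int)
print([int(x) for x in g[210,270:300]])
for vv in (170,184): print([int(g[vv,k]) for k in range(262,286)],[int(g[vv,k]) for k in range(198,220)],[int(g[vv,k]) for k in range(146,168)])
row([.541,-.330,.12],rot(0)); row([.541,-.330,.017],rot(0))"
```

```text
[ 0.4692 -0.1252  0.1111]
wedge2 [(-0.008, 97), (-0.0065, 98), (-0.005, 100), (-0.0035, 103), (-0.002, 104), (-0.0005, 106), (0.001, 126), (0.0025, 207), (0.004, 225), (0.0055, 231), (0.007, 229), (0.0085, 228), (0.01, 228), (0.0115, 229), (0.013, 227)]
rail [(-0.008, 81), (-0.0065, 82), (-0.005, 85), (-0.0035, 128), (-0.002, 164), (-0.0005, 178), (0.001, 179), (0.0025, 164), (0.004, 151), (0.0055, 150), (0.007, 150), (0.0085, 150), (0.01, 150), (0.0115, 150), (0.013, 150)]
jaw [(-0.008, 69), (-0.0065, 59), (-0.005, 62), (-0.0035, 65), (-0.002, 71), (-0.0005, 70), (0.001, 69), (0.0025, 71), (0.004, 71), (0.0055, 125), (0.007, 223), (0.0085, 226), (0.01, 232), (0.0115, 236), (0.013, 239)]
[183, 184, 182, 183, 183, 184, 183, 177, 166, 154, 164, 190, 210, 217, 219, 219, 207, 163, 110, 73, 61, 57, 59, 63, 68, 70, 72, 73, 73, 70]
[50, 50, 50, 46, 45, 62, 90, 112, 134, 167, 201, 211, 195, 170, 177, 204, 215, 204, 180, 161, 153, 142, 115, 78] [51, 50, 53, 68, 94, 125, 159, 193, 208, 200, 172, 167, 192, 211, 207, 184, 163, 154, 149, 142, 119, 81] [179, 181, 182, 179, 174, 166, 157, 170, 196, 207, 196, 169, 164, 189, 207, 202, 179, 161, 152, 152, 151, 142]
[48, 50, 48, 49, 50, 64, 94, 115, 133, 165, 203, 216, 209, 182, 176, 203, 217, 210, 184, 164, 157, 146, 122, 84] [51, 49, 55, 74, 101, 134, 173, 206, 214, 197, 169, 177, 206, 215, 207, 183, 163, 156, 155, 145, 120, 78] [174, 176, 176, 175, 169, 159, 161, 190, 211, 211, 185, 166, 185, 212, 213, 192, 168, 156, 156, 153, 148, 125]
ROW [ 74.  206.2 -12.2] [-0.005  0.003 -0.002]
ROW [ 74.2 206.7  90.8] [-0.005  0.003 -0.002]
```

The wedge edge is unchanged in both views since the previous check, so it has stopped. All three lines are on top. I put the hammer back on the mat.

Emit:
carry_out --deltas "20 55 -12 0 0 0 1; 40 110 -12 0 0 0 1; 60 165 -12 0 0 0 1; 74 206 -12 0 0 0 1; 74 206 -12 0 0 0 1; 74 206 40 0 0 0 1; 74 206 75 0 0 0 1; 74 206 87 0 0 0 1; 74 206 90 0 0 0 1; 74 206 90 0 0 0 1"

```text
time_s: 72.12
eef_pos: [0.5429, -0.3315, 0.0212]
eef_rot: [-0.001, 1.0, -0.001, 0.001]
wrist_force: [0.1, 0.6, -2.7]
opening: 0.212
grasp_force: 61.2
```

Emit:
carry_out --deltas "0 0 0 0 0 0 0.6; 0 0 0 0 0 0 0.5; 0 0 0 0 0 0 0.5; 0 0 0 0 0 0 0.5; 0 0 -40 0 0 0 0.5; 0 0 -95 0 0 0 0.5; 0 -45 -150 0 0 0 0.5; 14 -92 -150 0 0 0 0.5; 14 -92 -150 0 0 0 0.5; 14 -92 -150 0 0 0 0.5"

```text
time_s: 73.38
eef_pos: [0.5562, -0.2399, 0.1701]
eef_rot: [-0.001, 1.0, -0.001, -0.0]
wrist_force: [0.6, 0.2, 0.2]
opening: 0.5
grasp_force: 0.0
```

```bash
python3 -c "
from h import *
print(T().round(4)[:3,3])
im,K,E=cam('wrist'); mattools(im,K,E,.031,.053)
row([.555,-.2385,.026],rot(0))"
```

```text
[ 0.5562 -0.2399  0.1701]
wood 2065 [(array([ 0.5936, -0.2381]), array([ 0.5016, -0.2377])), (array([ 0.5971, -0.2383]), array([ 0.5123, -0.238 ]))] w/l px 22.0 96.0
wood 2550 [(array([ 0.5701, -0.3289]), array([ 0.459, -0.328])), (array([ 0.5755, -0.322 ]), array([ 0.4731, -0.3212]))] w/l px 25.393932 108.85884
wood 375 [(array([ 0.4514, -0.2082]), array([ 0.4514, -0.283 ])), (array([ 0.466 , -0.2108]), array([ 0.4661, -0.2797]))] w/l px 4.0 74.0
wood 275 [(array([ 0.452 , -0.3243]), array([ 0.452 , -0.3716])), (array([ 0.4666, -0.3178]), array([ 0.4666, -0.3614]))] w/l px 5.0 47.0
ROW [ -0.8  -1.5 143.8] [-0.003  0.001 -0.003]
```

Emit:
carry_out --deltas "-1 -2 50 0 0 0 0.5; -1 -2 100 0 0 0 0.5; -1 -2 130 0 0 0 0.5; -1 -2 144 0 0 0 0.5; -1 -2 145 0 0 0 0.5; -1 -2 145 0 0 0 1; -1 -2 145 0 0 0 1; -1 -2 145 0 0 0 1; -1 -2 145 0 0 0 1; -1 -2 145 0 0 0 1"

```text
time_s: 74.68
eef_pos: [0.5565, -0.2383, 0.0271]
eef_rot: [-0.001, 1.0, -0.001, 0.001]
wrist_force: [-0.9, -0.1, 5.8]
opening: 0.224
grasp_force: 59.9
```

Emit:
carry_out --deltas "0 0 -30 0 0 0 1; 0 0 -75 0 0 0 1; 10 -60 -90 0 0 0 1; 15 -120 -90 0 0 0 1; 20 -180 -90 0 0 0 1; 27 -240 -85 0 0 0 1; 27 -252 -70 0 0 0 1; 27 -252 -60 0 0 0 1; 27 -252 -52 0 0 0 1; 27 -252 -48 0 0 0 1; 27 -252 -48 0 0 0 1"

```text
time_s: 76.05
eef_pos: [0.583, 0.0132, 0.0738]
eef_rot: [-0.002, 1.0, -0.002, -0.0]
wrist_force: [0.4, -0.4, -2.4]
opening: 0.216
grasp_force: 59.3
```

Emit:
carry_out --deltas "0 0 1 0 0 0 1; 0 0 2 0 0 0 1; 0 0 2 0 0 0 1"

```text
time_s: 76.42
eef_pos: [0.5832, 0.0143, 0.0723]
eef_rot: [-0.002, 1.0, -0.002, 0.0]
wrist_force: [-0.9, -0.1, -2.0]
opening: 0.225
grasp_force: 59.3
```

Emit:
carry_out --deltas "0 0 0.7 0 0 0 1; 0 0 0.7 0 0 0 1"

```text
time_s: 76.68
eef_pos: [0.5831, 0.0144, 0.0714]
eef_rot: [-0.002, 1.0, -0.001, -0.0]
wrist_force: [-0.1, 0.1, -1.8]
opening: 0.222
grasp_force: 59.3
```

Emit:
carry_out --deltas "0 0 0.5 0 0 0 1; 0 0 0.5 0 0 0 1"

```text
time_s: 76.92
eef_pos: [0.5832, 0.0144, 0.0709]
eef_rot: [-0.002, 1.0, -0.002, 0.0]
wrist_force: [0.3, -0.5, -1.5]
opening: 0.221
grasp_force: 59.3
```

Emit:
carry_out --deltas "0 0 0.5 0 0 0 1; 0 0 0.5 0 0 0 1"

```text
time_s: 77.18
eef_pos: [0.5832, 0.0143, 0.0708]
eef_rot: [-0.002, 1.0, -0.002, 0.0]
wrist_force: [-2.9, 0.3, 3.2]
opening: 0.224
grasp_force: 60.0
```

Emit:
carry_out --deltas "0 0 0.3 0 0 0 1; 0 0 0.3 0 0 0 1"

```text
time_s: 77.42
eef_pos: [0.5832, 0.0142, 0.0707]
eef_rot: [-0.001, 1.0, -0.001, 0.0]
wrist_force: [-3.8, 0.0, 4.9]
opening: 0.223
grasp_force: 60.4
```

Emit:
carry_out --deltas "0 -2 -0.2 0 0 0 1; 0 -4 -0.2 0 0 0 1; 0 -6 -0.2 0 0 0 1"

```text
time_s: 77.8
eef_pos: [0.5839, 0.0199, 0.0708]
eef_rot: [-0.001, 1.0, -0.002, 0.001]
wrist_force: [0.2, -3.7, 3.8]
opening: 0.221
grasp_force: 60.2
```

Emit:
carry_out --deltas "0 -2 0 0 0 0 1; 0 -4 0 0 0 0 1; 0 -6 0 0 0 0 1; 0 -8 0 0 0 0 1"

```text
time_s: 78.3
eef_pos: [0.5837, 0.0281, 0.0708]
eef_rot: [-0.001, 1.0, -0.001, 0.001]
wrist_force: [-1.0, -4.7, 5.5]
opening: 0.223
grasp_force: 60.4
```

Emit:
carry_out --deltas "0 -2 0.1 0 0 0 1; 0 -4 0.1 0 0 0 1; 0 -7 0.1 0 0 0 1; 0 -10 0.1 0 0 0 1; 0 -12 0.1 0 0 0 1"

```text
time_s: 78.92
eef_pos: [0.5837, 0.0401, 0.0708]
eef_rot: [-0.001, 1.0, -0.001, 0.0]
wrist_force: [-0.4, -4.7, 5.9]
opening: 0.221
grasp_force: 60.4
```

Emit:
carry_out --deltas "0 0 -8 0 0 0 1; 0 -40 -10 0 0 0 1; 0 -90 -10 0 0 0 1; 0 -113 -8 0 0 0 1; 0 -113 -3 0 0 0 1; 0 -113 -0.5 0 0 0 1; 0 -113 0 0 0 0 1; 0 -113 0 0 0 0 1"

```text
time_s: 79.92
eef_pos: [0.5834, 0.1527, 0.0708]
eef_rot: [-0.002, 1.0, -0.002, -0.0]
wrist_force: [-3.1, 1.1, 2.9]
opening: 0.226
grasp_force: 60.2
```

Bar a is lapped without moving, and the block is down on b with about 5 N. I sweep b, then move to c (y≈0.2715).

Emit:
carry_out --deltas "0 -2 0.1 0 0 0 1; 0 -4 0.1 0 0 0 1; 0 -7 0.1 0 0 0 1; 0 -10 0.1 0 0 0 1; 0 -13 0.1 0 0 0 1"

```text
time_s: 80.55
eef_pos: [0.5839, 0.1665, 0.0708]
eef_rot: [-0.001, 1.0, -0.001, 0.0]
wrist_force: [0.4, -1.7, 1.6]
opening: 0.222
grasp_force: 60.1
```

Emit:
carry_out --deltas "0 -3 0 0 0 0 1; 0 -6 0 0 0 0 1; 0 -9 0 0 0 0 1; 0 -12 0 0 0 0 1"

```text
time_s: 81.05
eef_pos: [0.5837, 0.1784, 0.0708]
eef_rot: [-0.002, 1.0, -0.002, 0.0]
wrist_force: [1.2, -4.0, 3.4]
opening: 0.22
grasp_force: 60.2
```

Emit:
carry_out --deltas "0 0 -8 0 0 0 1; 0 -40 -10 0 0 0 1; 0 -81 -10 0 0 0 1; 0 -81 -8 0 0 0 1; 0 -81 -3 0 0 0 1; 0 -81 -0.5 0 0 0 1; 0 -81 0 0 0 0 1; 0 -81 0 0 0 0 1"

```text
time_s: 82.05
eef_pos: [0.584, 0.2587, 0.0708]
eef_rot: [-0.002, 1.0, -0.002, -0.0]
wrist_force: [0.6, -0.1, -2.1]
opening: 0.221
grasp_force: 59.7
```

Emit:
carry_out --deltas "0 0 0.4 0 0 0 1; 0 0 0.4 0 0 0 1"

```text
time_s: 82.3
eef_pos: [0.5842, 0.259, 0.0708]
eef_rot: [-0.001, 1.0, -0.002, 0.0]
wrist_force: [-0.3, -2.3, 1.5]
opening: 0.225
grasp_force: 60.1
```

Emit:
carry_out --deltas "0 0 0.3 0 0 0 1; 0 0 0.3 0 0 0 1"

```text
time_s: 82.55
eef_pos: [0.5842, 0.2591, 0.0708]
eef_rot: [-0.001, 1.0, -0.002, 0.0]
wrist_force: [-2.6, -3.4, 5.4]
opening: 0.218
grasp_force: 60.6
```

Emit:
carry_out --deltas "0 -2 -0.1 0 0 0 1; 0 -4 -0.1 0 0 0 1; 0 -7 -0.1 0 0 0 1; 0 -10 -0.1 0 0 0 1; 0 -13 -0.1 0 0 0 1"

```text
time_s: 83.18
eef_pos: [0.5845, 0.2723, 0.0708]
eef_rot: [-0.001, 1.0, -0.002, 0.001]
wrist_force: [0.0, -4.5, 5.1]
opening: 0.22
grasp_force: 60.7
```

Emit:
carry_out --deltas "0 -3 0.1 0 0 0 1; 0 -6 0.1 0 0 0 1; 0 -9 0.1 0 0 0 1; 0 -12 0.1 0 0 0 1"

```text
time_s: 83.68
eef_pos: [0.5846, 0.2843, 0.0707]
eef_rot: [-0.001, 1.0, -0.001, 0.001]
wrist_force: [0.5, -4.5, 6.2]
opening: 0.223
grasp_force: 60.7
```

Emit:
carry_out --deltas "0 0 -10 0 0 0 1; 0 0 -50 0 0 0 1; 0 60 -60 0 0 0 1; 0 120 -60 0 0 0 1; 0 180 -60 0 0 0 1; 0 240 -60 0 0 0 1; 0 300 -60 0 0 0 1; 0 360 -60 0 0 0 1; -15 420 -60 0 0 0 1; -28 480 -60 0 0 0 1; -28 523 -60 0 0 0 1; -28 523 -60 0 0 0 1"

```text
time_s: 85.18
eef_pos: [0.5541, -0.2416, 0.1285]
eef_rot: [-0.002, 1.0, -0.004, 0.0]
wrist_force: [0.4, 0.7, -1.3]
opening: 0.221
grasp_force: 59.8
```

```bash
python3 -c "
from h import *
print(T().round(4)[:3,3],obs()['opening'])
row([.556,-.238,.0275],rot(0))
im,K,E=cam('top'); g=im.mean(2).astype(int)
print([int(x) for x in g[210,276:294]])
for vv in (165,177,190): print([int(g[vv,k]) for k in range(262,286)],[int(g[vv,k]) for k in range(198,220)],[int(g[vv,k]) for k in range(146,168)])
"
```

```text
[ 0.5541 -0.2416  0.1285] 0.22063060688815223
ROW [  1.8  -3.3 101. ] [-0.003 -0.001 -0.007]
[185, 185, 178, 169, 180, 213, 226, 230, 233, 232, 221, 177, 119, 77, 64, 57, 60, 66]
[49, 52, 51, 49, 49, 65, 94, 116, 139, 174, 204, 213, 196, 170, 180, 203, 212, 200, 174, 159, 153, 145, 117, 79] [50, 50, 53, 67, 92, 125, 158, 193, 211, 204, 178, 171, 192, 210, 206, 186, 164, 155, 153, 145, 120, 81] [180, 182, 181, 180, 178, 168, 157, 163, 189, 207, 200, 175, 167, 189, 206, 199, 178, 161, 156, 154, 152, 144]
[52, 52, 50, 53, 51, 68, 94, 118, 137, 173, 207, 218, 209, 187, 185, 210, 219, 213, 188, 167, 157, 148, 119, 80] [50, 48, 53, 69, 99, 132, 172, 203, 215, 205, 180, 176, 202, 214, 205, 181, 164, 159, 156, 148, 124, 87] [180, 182, 181, 181, 176, 164, 157, 182, 209, 212, 192, 167, 174, 202, 213, 200, 176, 160, 155, 156, 151, 134]
[50, 51, 48, 49, 50, 58, 84, 107, 132, 167, 199, 209, 187, 156, 149, 178, 208, 212, 193, 169, 158, 150, 124, 89] [51, 49, 57, 75, 106, 141, 182, 206, 192, 158, 132, 141, 176, 203, 198, 178, 164, 158, 158, 148, 118, 77] [179, 179, 177, 175, 166, 154, 164, 190, 200, 182, 148, 136, 157, 190, 204, 193, 171, 159, 158, 157, 148, 123]
```

Bars and wedge are unchanged with all marks on top. I set the block down and withdraw.

Emit:
carry_out --deltas "2 -3 50 0 0 0 1; 2 -3 85 0 0 0 1; 2 -3 97 0 0 0 1; 2 -3 100 0 0 0 1; 2 -3 100.5 0 0 0 1; 2 -3 100.5 0 0 0 1"

```text
time_s: 85.98
eef_pos: [0.5574, -0.236, 0.0297]
eef_rot: [-0.001, 1.0, -0.001, 0.001]
wrist_force: [0.6, -0.8, -3.0]
opening: 0.223
grasp_force: 59.8
```

Emit:
carry_out --deltas "0 0 0 0 0 0 0.6; 0 0 0 0 0 0 0.5; 0 0 0 0 0 0 0.5; 0 0 0 0 0 0 0.5; 0 0 -40 0 0 0 0.5; 0 0 -100 0 0 0 0.5; 0 0 -160 0 0 0 0.5; -60 0 -180 0 0 0 0.5; -60 0 -180 0 0 0 0.5; -60 0 -180 0 0 0 0.5"

```text
time_s: 87.22
eef_pos: [0.4965, -0.236, 0.2083]
eef_rot: [-0.001, 1.0, -0.002, 0.0]
wrist_force: [0.3, -0.1, 0.3]
opening: 0.497
grasp_force: 0.0
```

```bash
python3 -c "
from h import *
print(T().round(4)[:3,3])
im,K,E=cam('wrist'); mattools(im,K,E,.031,.053)
im,K,E=cam('top'); im0=cv2.imread('pics/top0.png')
h=lambda i,lo,hi:np.argwhere(cv2.inRange(cv2.cvtColor(i,cv2.COLOR_BGR2HSV),np.array(lo),np.array(hi))>0).mean(0).round(1)
print('tin',h(im[90:140,380:440],(22,120,120),(35,255,255)),h(im0[90:140,380:440],(22,120,120),(35,255,255)))
print('spool',h(im[240:300,190:250],(170,120,100),(180,255,255)),h(im0[240:300,190:250],(170,120,100),(180,255,255)))"
```

```text
[ 0.4965 -0.236   0.2083]
wood 1889 [(array([ 0.5951, -0.236 ]), array([ 0.509 , -0.2357])), (array([ 0.5939, -0.2361]), array([ 0.5138, -0.2358]))] w/l px 20.0 92.0
wood 2458 [(array([ 0.4571, -0.3263]), array([ 0.5689, -0.3293])), (array([ 0.4655, -0.3201]), array([ 0.5696, -0.3229]))] w/l px 23.722435 111.46067
wood 805 [(array([ 0.4454, -0.2067]), array([ 0.4451, -0.3732])), (array([ 0.4546, -0.2087]), array([ 0.4543, -0.3638]))] w/l px 5.0 156.0
tin [28.2 27.1] [28.2 27.1]
spool [nan nan] [nan nan]<string>:6: RuntimeWarning: Mean of empty slice.
  ret = um.true_divide(
```

```bash
python3 -c "
from bench import ctrl
print(ctrl.hand_in())"
```

```text
the job is handed in; nothing more can be done
None
```

I handed the job in at about 87 s with all three bars clamped and marked face up, each lapped in order from a to c, and the hammer and block (upright) back on the mat. In the first round the hammer stopped against the rail, so the clamp was not tight. The first lapping pass on bar a reached about 30 N and rolled it one flat, so I re-rolled it, re-tapped until the wedge stopped (about 41 mm of travel; the last taps reached about 25 N), and lapped all three again at about 4 to 8 N. By camera the flux tin had not moved; my check of the solder spool found nothing, so that one is unconfirmed.

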